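Clamp bottles in the quick-release vise and stopper them

TASK

Stand all the metal bottles upright side by side between the jaws of the bench vise, with the jaws still open. Then squeeze the quick-release lever against the bar beside it, slide the jaw up to the bottles, let the lever go, and screw the jaw tight with the wing knob (clockwise). When they are held fast, put a rubber stopper from the rack fully home in the neck of every bottle, and leave the bottles clamped; don't disturb the other things on the bench.

Things in the scene. Friction and masses are not known exactly. Their poses are not given: they have to be found in the camera images.
- vise: Bench vise bolted to the bench; place and yaw vary. Origin on the bench under its middle; +x is the closing direction, from the movable jaw (near the robot) to the fixed jaw (its face at x = +90 mm). Bed x -128..+112, y +-85 mm, top at z = 12 mm. Jaws are 40 mm high above the bench, 170 mm wide. The movable jaw's carriage (top z = 42 mm) carries the lever at y = -45, the knob at y = +45 mm.
- pad_face (a point): Middle of the movable jaw's gripping face (sprung steel pad, 160 mm wide in y, from 14 to 40 mm above the bench; this point 27 mm above the bench). Moves with the carriage, the screw and the pad.
- squeeze_point (a point): On the carriage, 72 mm above the bench: centre the fingers here and close along the vise's x to squeeze. The fixed bar's outer face is 10.5 mm off toward +x, the lever's 25.5 mm off toward -x when free, about 11 mm when squeezed. Both are upright plates, 26 mm wide in y, from 42 to 86 mm above the bench. Keep them squeezed to slide the carriage along. Axes as the vise's.
- vise_lever (a joint): Quick-release lever, rad: 0 free (a pawl in a rack of 6 mm pitch locks the carriage), 0.30 fully squeezed; above 0.2 the carriage slides freely. Springs back when let go; 4 to 6 N at finger height. It may stay open up to 0.16 while the pawl rides on a rack pin; the screw then pushes the carriage back up to 6 mm until it drops in.
- vise_carriage (a joint): Slide of the carriage, m: grows toward the fixed jaw, 0 to 0.060; about 2 N friction. With the screw fully back (knob 0) the jaw opening is 0.100 m minus this value.
- knob_grip (a point): Centre of the wing knob's bar, on its vertical axis, 72 mm above the bench. The bar is 12 mm thick, 46 mm long and stands from 50 to 84 mm above the bench; it lies along this point's x axis. Below it a hub of 22 mm diameter stands on the carriage.
- vise_knob (a joint): Wing knob of the clamping screw, rad: starts at 0 and grows clockwise seen from above, up to 4.5; each rad moves the jaw 3 mm toward the fixed jaw. Stays where it is left (0.1 N m friction). To tighten count on 1 to 4 rad, so on regrasping.
- vise_pad (a joint): How far the sprung pad of the movable jaw is pressed in, m: 0 free, 0.006 at most, 4 N per mm. The vise is tight once it is pressed in more than 0.002; 0.003 to 0.004 is good. It needs at least 0.4 rad of knob.
- stopper_rack: Wooden block 46 x 126 x 24 mm (x, y, z), fixed to the bench, origin under its centre; three 19 mm holes in a row along its y at -40, 0, +40 mm hold the stoppers.
- bottle_1: Loose aluminium bottle, open, standing upright; 0.16 kg. Body 44 mm diameter up to 42 mm, shoulder to 48 mm, neck 24 mm outside and 17 mm bore from 48 to 78 mm (rim). Origin: centre of its underside, z up. All are alike; some may be absent.
- bottle_1_home (a point): On the axis of bottle_1, 16 mm below its rim: the foot of a stopper that is fully home is here.
- stopper_1: Black rubber stopper, 25 g: tapered plug 11 mm (foot) to 15.2 mm diameter, 16 mm long; then a flange 26 mm diameter, 5 mm thick, which rests on the rim when home; then a round grip 18 mm diameter, 20 mm high. Origin: centre of the plug's foot, z up toward the grip. Stands in the rack, flange on the rack's top. Any stopper fits any bottle; one may be left over.
- bottle_2: Loose aluminium bottle, open, standing upright; 0.16 kg. Body 44 mm diameter up to 42 mm, shoulder to 48 mm, neck 24 mm outside and 17 mm bore from 48 to 78 mm (rim). Origin: centre of its underside, z up. All are alike; some may be absent.
- bottle_2_home (a point): On the axis of bottle_2, 16 mm below its rim: the foot of a stopper that is fully home is here.
- stopper_2: Black rubber stopper, 25 g: tapered plug 11 mm (foot) to 15.2 mm diameter, 16 mm long; then a flange 26 mm diameter, 5 mm thick, which rests on the rim when home; then a round grip 18 mm diameter, 20 mm high. Origin: centre of the plug's foot, z up toward the grip. Stands in the rack, flange on the rack's top. Any stopper fits any bottle; one may be left over.
- bottle_3: Loose aluminium bottle, open, standing upright; 0.16 kg. Body 44 mm diameter up to 42 mm, shoulder to 48 mm, neck 24 mm outside and 17 mm bore from 48 to 78 mm (rim). Origin: centre of its underside, z up. All are alike; some may be absent.
- bottle_3_home (a point): On the axis of bottle_3, 16 mm below its rim: the foot of a stopper that is fully home is here.
- stopper_3: Black rubber stopper, 25 g: tapered plug 11 mm (foot) to 15.2 mm diameter, 16 mm long; then a flange 26 mm diameter, 5 mm thick, which rests on the rim when home; then a round grip 18 mm diameter, 20 mm high. Origin: centre of the plug's foot, z up toward the grip. Stands in the rack, flange on the rack's top. Any stopper fits any bottle; one may be left over.
- spool: Blue and white solder spool, 45 mm diameter, 26 mm high; origin under its centre. Not part of the job: leave it.
- tape: Roll of black tape, 64 mm diameter, 19 mm high; origin under its centre. Not part of the job: leave it.
- cell: Battery cell lying on its side, 15 mm diameter, 51 mm long; origin under its centre. Not part of the job: leave it.
- microscope: Microscope on the right, furniture, always at the same place: keep clear. Its head and eyepieces overhang the bench toward the robot and the vise, to about x = 0.47 m, y from -0.15 m to the right, between 0.12 and 0.4 m above the bench; come in from the right over or in front of them. A side wall stands at about y = +0.47 m on the left.
Mind the look-alikes: they are no part of the job. Leave any orange or purple look-alike of the bottle_3 alone.

How it is judged:
By the outcome, as a careful person would: the job done as asked, in the order asked, and still so for the second after the job is handed in, with the robot touching nothing.
Of bottle_1, bottle_2, bottle_3 only 2 to 3 are there at a start; the rules pass over those that are not, and their reading is None.
At some moment in a run one of bottle_1, bottle_2, bottle_3 may be knocked a few centimetres aside while the robot is not near it.
It also fails if it takes over 210 s, if anything falls off the work surface, if the arm or the gripper's body presses on something with over 40 N, if the wrist force passes 120 N, or if a joint passes its speed limit or range.

ROBOT

A 6-joint arm with a two-finger parallel gripper is mounted at the origin on a cart in front of the work surface, level with it; the furniture and walls round the work are solid. World frame = base frame: x ahead of the robot, y to its left, z up, the work surface at z = 0. Lengths are in m, angles in rad, forces in N, time in s.
With the tool pointing down it reaches from about 0.35 to 0.775 m from the base axis. Payload 7.3 kg.
Tool frame: the origin (TCP) lies at the very end of the fingers, on their centre line; the grasp point (between the pads) lies 19 mm behind it (pinch_z is the distance from the TCP to the grasp point, in m); z points along the fingers, y is the line along which they close (so a half turn about z gives the same grasp; the last joint's range is limited). The gripper opens to 92 mm and grips with 3 to 60 N. Pads are 19 mm wide; open, the fingers measure 130 mm over their backs; the gripper's body (75 mm by 190 mm) begins 47 mm behind the grasp point.
Start: joints at [-1.298, 0.342, 1.524, -0, 1.275, -0.146], TCP at [0.214, -0.48, 0.193] pointing down, gripper open.
Joint ranges: [-2.53, 2.53], [-0.77, 2.02], [0.04, 2.7], [-1, 4.14], [0.28, 2.66], [-3.11, 3.11]. Speed limits (rad/s): [2.57, 2.57, 3.14, 3.14, 3.14, 3.14].

INTERFACE

Orientations are given as [roll, pitch, yaw] about the fixed x, y, z axes, in that order (R = Rz(yaw) Ry(pitch) Rx(roll)).
In Python, from cell import * gives the robot as it stands.
- The arm moves only by the tool arm_command, never from a script. Its arguments are lists of equal length, an entry for each row: "fingers": the gripper command: -1 is fully open, 1 is shut, values between are in proportion; "travel": the shift along the tool's x, y, z in m, a list of three; "dr": the turn, a rotation vector about the tool's x, y, z in degrees, a list of three. In form: {"fingers": [fingers, ...], "travel": [[x, y, z], ...], "dr": [[wx, wy, wz], ...]}. A call has 1 to 8 rows; each row is the pose to reach, as a shift and turn from the pose commanded when the call began, along the tool's axes at that moment; what a row does not reach only later rows make up. A row lasts 1/12 s, in which the tool goes at most 41.7 mm and 7.16 degrees, less where a joint would pass 70% of its speed; a pose out of reach is approached as far as the arm can. A call with a gripper value outside its range is refused whole. The fingers move at their own pace and stop on an object; "squeeze" is the grip in N (left out, the last holds). Time passes only in rows, so rows that repeat a pose let the fingers close. It gives the time, the measured TCP pose, the force, the opening and the grip force at its end, in the units of the state.
- observe(): the state, without advancing time (a new reading comes with each control period).
- read_camera(name): name is "scene" or "side" or "wrist"; returns a dict with "color" (384x512x3 uint8, blue, green, red), "z_map" (384x512 float32, m along the optical axis (not along the pixel's ray), 0 where there is no reading), "fx", "fy", "cx", "cy" (pixels), "R" (3x3) and "t" (3): a world point X has camera coordinates R X + t. Camera axes: x right, y down, z forward; pixel columns grow to the right and rows downward; lengths in m; the calibration is good to about 2 mm. A picture is of the moment at which its call begins.
- hand_in(): hands the job in; it is judged then, once.
The state is a dict: "time": time; "qpos": joint angles; "qvel": joint speeds; "joint_efforts": joint torques, N m; "tool_pos": TCP position; "tool_rot": TCP orientation; "contact_force": force on the tool from outside, world axes, zero at the start; "torque": the same for the moment, N m; "opening": finger opening in m; "grip_force": force on a finger pad.
Only numpy, scipy, OpenCV 4.12 (cv2) and the standard library are available. Lean on these libraries where they do the work, as an engineer would, in place of code of your own. Each camera call takes 0.05 s, during which the arm holds its last target. There are 200 camera calls.

## Working session

There is one attempt and no reset: what is moved stays moved. The work goes in short steps, Python scripts to look and compute and a tool call to move; the robot and the scene stay as the last step left them, time stands still between calls to the robot, and variables do not carry over. Pictures are saved under pics/ and viewed, at most 19 in all, crops included, and the job is handed in when it is done.

Besides the shell and the picture viewer there is one more tool, called after "Request:" by a JSON object that holds its "op" and its "data", one argument or row to a line. arm_command: Moves the arm, as the interface text tells. Its arguments: {"type":"object","properties":{"fingers":{"type":"array","items":{"type":"number"}},"travel":{"type":"array","items":{"type":"array","items":{"type":"number"}}},"dr":{"type":"array","items":{"type":"array","items":{"type":"number"}}},"squeeze":{"type":"number"}},"required":["fingers","travel","dr"]}

```bash
ls; mkdir -p pics; cat > h.py <<'E'
from cell import *
import numpy as np, cv2
def snap(n,f):
    c=read_camera(n); cv2.imwrite('pics/'+f+'.png',c['color']); np.savez(''+f+'.npz',**{k:np.array(v) for k,v in c.items()}); return c
def pt(c,u,v,z=None):
    R=np.array(c['R']);t=np.array(c['t'])
    d=np.array([(u-c['cx'])/c['fx'],(v-c['cy'])/c['fy'],1])
    o=-R.T@t; r=R.T@d
    if z is None: return o+r*c['z_map'][int(v),int(u)]
    return o+r*(z-o[2])/r[2]
def cloud(c):
    R=np.array(c['R']);t=np.array(c['t']);h,w=c['z_map'].shape
    u,v=np.meshgrid(np.arange(w),np.arange(h));Z=c['z_map']
    P=np.stack([(u-c['cx'])/c['fx']*Z,(v-c['cy'])/c['fy']*Z,Z],-1)
    return (P-t)@R
E
python3 - <<'E'
from h import *
a=snap('scene','s0');b=snap('side','d0');w=snap('wrist','w0')
cv2.imwrite('pics/all0.png',cv2.resize(np.vstack([a['color'],b['color']]),None,fx=.78,fy=.78))
for c in(a,b,w):print(np.array(c['R']).round(3).tolist(),(-np.array(c['R']).T@np.array(c['t'])).round(3),c['fx'])
print(observe())
cv2.imwrite('pics/s0b.png',cv2.resize(a['color'],(800,600),interpolation=cv2.INTER_CUBIC))
cv2.imwrite('pics/d0b.png',cv2.resize(b['color'],(800,600),interpolation=cv2.INTER_CUBIC))
E
```

```text
pics
[[-0.574, -0.819, -0.001], [-0.63, 0.442, -0.638], [0.523, -0.366, -0.77]] [-0.073  0.388  0.965] 349.2977670520752
[[0.963, -0.27, 0.01], [-0.226, -0.824, -0.519], [0.149, 0.497, -0.855]] [ 0.311 -0.763  1.359] 399.70237307196373
[[0.406, -0.914, 0.0], [-0.875, -0.389, 0.287], [-0.262, -0.117, -0.958]] [ 0.286 -0.448  0.384] 264.93927547953774
{'time': 0.15, 'qpos': array([-1.29800084e+00,  3.42571789e-01,  1.52475977e+00, -6.86565864e-06,
        1.27538870e+00, -1.45974561e-01]), 'qvel': array([ 9.43669071e-05, -9.10041910e-04, -4.18923133e-03,  5.06034992e-04,
       -9.63223063e-04,  5.25436321e-04]), 'joint_efforts': array([ 1.12194764e-03, -4.31470799e+01, -2.44355124e+01,  7.17576826e-02,
        5.37370378e-02, -9.01490603e-05]), 'tool_pos': array([ 0.21342697, -0.47930692,  0.1921131 ]), 'tool_rot': array([-3.14047608e+00, -1.57521863e-04,  4.18771964e-01]), 'contact_force': array([-0.18345992,  0.04299153, -0.42066815]), 'torque': array([-0.01839034, -0.0147596 ,  0.01962116]), 'grip_force': 0.0, 'opening': 0.09181881060228976}
```

View pics/s0b.png

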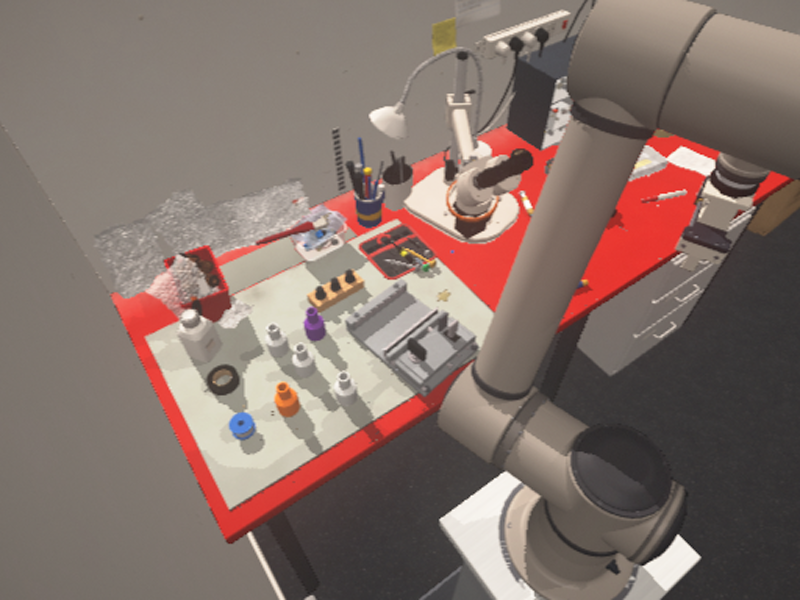

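View pics/d0b.png

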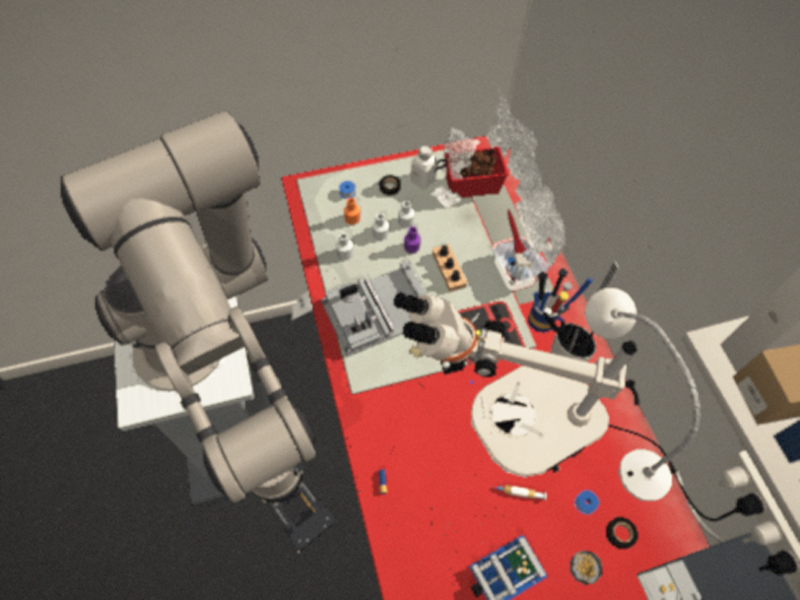

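The scene view shows three silver bottles with necks at about (275,332), (303,350) and (345,378). The orange bottle (286,390) and the purple one (314,320) are the look-alikes. The rack is at (335,288) and the vise at (412,340). Next I'll get metric data from the depth maps.

```bash
python3 - <<'E'
from h import *
c=dict(np.load('s0.npz'));c={k:(v if v.ndim else float(v)) for k,v in c.items()}
d=dict(np.load('d0.npz'));d={k:(v if v.ndim else float(v)) for k,v in d.items()}
S=800 # px/m ; top-down x up
def ortho(c):
    P=cloud(c).reshape(-1,3);col=c['color'].reshape(-1,3)
    m=(P[:,0]>.3)&(P[:,0]<.8)&(P[:,1]>-.25)&(P[:,1]<.45)&(P[:,2]<.2)&(P[:,2]>-.02)
    P=P[m];col=col[m];o=np.argsort(P[:,2]);P=P[o];col=col[o]
    im=np.zeros((400,560,3),np.uint8)
    for p,k in zip(P,col): 
        r=int((.8-p[0])*S);q=int((.45-p[1])*S);im[max(r-1,0):r+2,max(q-1,0):q+2]=k
    return im,P,col
i1,P1,c1=ortho(c);i2,P2,c2=ortho(d)
cv2.imwrite('pics/o.png',i1)
# crops enlarged
cv2.imwrite('pics/c0.png',cv2.resize(c['color'][170:260,120:320],(800,360),interpolation=cv2.INTER_CUBIC))
# bottle necks: cluster points 55..82mm
for nm,P,col in(('scene',P1,c1),('side',P2,c2)):
    m=(P[:,2]>.055)&(P[:,2]<.085)
    Q=P[m];C=col[m]
    im=np.zeros((400,560),np.uint8)
    im[((.8-Q[:,0])*S).astype(int),((.45-Q[:,1])*S).astype(int)]=255
    n,l,s,ce=cv2.connectedComponentsWithStats(cv2.dilate(im,np.ones((9,9))))
    lab=l[((.8-Q[:,0])*S).astype(int),((.45-Q[:,1])*S).astype(int)]
    for i in range(1,n):
        k=lab==i
        if k.sum()>5:print(nm,k.sum(),((Q[k].min(0)+Q[k].max(0))/2).round(4),np.ptp(Q[k],0).round(3),Q[k].max(0)[2].round(4),C[k].mean(0).round())
E
```

```text
scene 199 [0.7762 0.3141 0.0701] [0.047 0.115 0.029] 0.0848 [ 82.  86. 133.]
scene 170 [0.7045 0.3509 0.0701] [0.05  0.07  0.029] 0.0845 [136. 145. 156.]
scene 70 [0.6277 0.2211 0.0691] [0.025 0.023 0.027] 0.0828 [153. 160. 166.]
scene 64 [0.6196 0.1366 0.0691] [0.024 0.022 0.025] 0.0818 [123.  81. 116.]
scene 72 [0.5506 0.1994 0.0687] [0.024 0.023 0.027] 0.0823 [152. 160. 167.]
scene 83 [0.4912 0.269  0.0686] [0.024 0.023 0.027] 0.0821 [ 68. 113. 192.]
scene 73 [0.4445 0.1639 0.0696] [0.023 0.022 0.028] 0.0838 [155. 162. 168.]
scene 31 [ 0.4461 -0.076   0.0696] [0.005 0.021 0.029] 0.084 [82. 83. 91.]
scene 82 [0.421  0.0084 0.0718] [0.045 0.019 0.026] 0.0849 [64. 67. 72.]
scene 37 [ 0.42   -0.0816  0.0707] [0.009 0.024 0.028] 0.0844 [106. 109. 118.]
side 174 [0.7427 0.3244 0.07  ] [0.114 0.097 0.03 ] 0.085 [114. 125. 139.]
side 26 [0.7849 0.2599 0.0677] [0.028 0.013 0.025] 0.0805 [25. 24. 98.]
side 36 [0.6303 0.2205 0.0683] [0.021 0.03  0.026] 0.0815 [144. 155. 158.]
side 37 [0.6222 0.1361 0.0698] [0.023 0.022 0.028] 0.0839 [109.  59.  98.]
side 39 [0.5538 0.1985 0.0689] [0.022 0.026 0.027] 0.0823 [150. 161. 164.]
side 40 [0.4926 0.2682 0.0684] [0.021 0.031 0.027] 0.0817 [ 60. 105. 186.]
side 41 [0.4473 0.1628 0.0683] [0.022 0.027 0.026] 0.0811 [148. 160. 163.]
side 18 [ 0.4497 -0.081   0.07  ] [0.007 0.021 0.03 ] 0.0848 [76. 78. 79.]
side 63 [0.4245 0.007  0.0697] [0.045 0.017 0.029] 0.0843 [46. 48. 49.]
side 20 [ 0.4234 -0.0828  0.0701] [0.009 0.025 0.029] 0.0847 [100. 105. 110.]
```

View pics/c0.png

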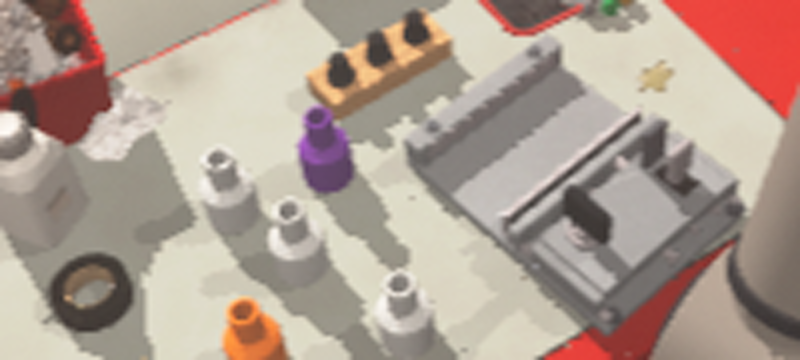

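View pics/o.png

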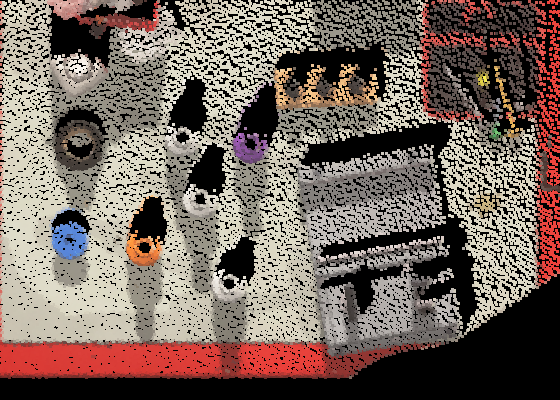

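The crop confirms three silver bottles, the rack with three stoppers, and the vise yawed about 8° with its jaws open. Necks average to A (0.629, 0.221), B (0.552, 0.199) and C (0.446, 0.163). Next I'll fit the vise and rack.

```bash
python3 - <<'E'
from h import *
from scipy.optimize import least_squares
L=lambda f:{k:(v if v.ndim else float(v)) for k,v in np.load(f).items()}
for f in('s0.npz','d0.npz'):
    c=L(f);P=cloud(c).reshape(-1,3)
    m=(P[:,0]>.33)&(P[:,0]<.66)&(P[:,1]>-.18)&(P[:,1]<.09)&(P[:,2]>.02)&(P[:,2]<.1);P=P[m]
    # fixed jaw: top points
    J=P[(P[:,0]>.55)&(P[:,2]>.03)&(P[:,2]<.05)]
    mu=J[:,:2].mean(0);w,v=np.linalg.eigh(np.cov((J[:,:2]-mu).T));a=v[:,1];a*=np.sign(a[1])
    yaw=np.arctan2(-a[0],a[1]);print(f,len(J),'yaw',np.degrees(yaw))
    yaw=np.radians(8.3) if 0 else yaw
    R=np.array([[np.cos(yaw),np.sin(yaw)],[-np.sin(yaw),np.cos(yaw)]])
    pc=lambda A:np.percentile(A,[1,5,50,95,99],axis=0).T.round(4).tolist()
    print('jaw u,v',pc(J[:,:2]@R.T),'z',np.median(J[:,2]))
    for nm,box in(('knob',(.395,.45,-.01,.03)),('plates',(.40,.47,-.11,-.05))):
        K=P[(P[:,0]>box[0])&(P[:,0]<box[1])&(P[:,1]>box[2])&(P[:,1]<box[3])&(P[:,2]>.055)]
        print(nm,len(K),pc(K[:,:2]@R.T))
        if nm=='plates': 
            U=(K[:,:2]@R.T)[:,0]; print(np.histogram(U,bins=np.arange(.39,.46,.003)))
    M=P[(P[:,0]>.42)&(P[:,0]<.54)&(P[:,2]>.03)&(P[:,2]<.047)]; U=(M[:,:2]@R.T)[:,0];print('mjaw',np.histogram(U,bins=np.arange(.40,.54,.004)))
    Q=cloud(c).reshape(-1,3);Q=Q[(Q[:,0]>.64)&(Q[:,0]<.76)&(Q[:,1]>-.06)&(Q[:,1]<.12)&(Q[:,2]>.018)&(Q[:,2]<.034)]
    (cx,cy),sz,an=cv2.minAreaRect(Q[:,:2].astype(np.float32)*1000);print('rack',cx,cy,sz,an,len(Q))
    Q=cloud(c).reshape(-1,3);col=c['color'].reshape(-1,3);m=(Q[:,0]>.64)&(Q[:,0]<.76)&(Q[:,1]>-.06)&(Q[:,1]<.12)&(Q[:,2]>.036)&(Q[:,2]<.06);Q=Q[m]
    for q in Q[np.argsort(Q[:,1])][::2]:print(q.round(3).tolist(),end=' ')
    print()
E
```

```text
s0.npz 314 yaw 9.666955735350525
jaw u,v [[0.5713, 0.572, 0.5798, 0.5934, 0.5951], [-0.1898, -0.181, -0.1017, -0.0286, -0.0237]] z 0.04054391362806792
knob 103 [[0.3945, 0.3956, 0.415, 0.4372, 0.4394], [-0.0671, -0.0657, -0.0582, -0.056, -0.0555]]
plates 96 [[0.397, 0.3976, 0.4041, 0.4303, 0.4324], [-0.1628, -0.1617, -0.1494, -0.1401, -0.1392]]
(array([ 0,  0, 27, 12, 10,  1,  0,  0,  0,  0,  0, 15, 16, 13,  2,  0,  0,
        0,  0,  0,  0,  0,  0]), array([0.39 , 0.393, 0.396, 0.399, 0.402, 0.405, 0.408, 0.411, 0.414,
       0.417, 0.42 , 0.423, 0.426, 0.429, 0.432, 0.435, 0.438, 0.441,
       0.444, 0.447, 0.45 , 0.453, 0.456, 0.459]))
mjaw (array([ 9, 14, 19, 24, 18, 32, 41, 32, 37, 32,  7,  5,  2, 30, 65, 50, 38,
       45, 68, 41,  0,  0,  0,  0,  0,  0,  0,  0,  0,  0,  0,  0,  0,  0]), array([0.4  , 0.404, 0.408, 0.412, 0.416, 0.42 , 0.424, 0.428, 0.432,
       0.436, 0.44 , 0.444, 0.448, 0.452, 0.456, 0.46 , 0.464, 0.468,
       0.472, 0.476, 0.48 , 0.484, 0.488, 0.492, 0.496, 0.5  , 0.504,
       0.508, 0.512, 0.516, 0.52 , 0.524, 0.528, 0.532, 0.536]))
rack 692.9912109375 
[... 2108 characters left out ...]
203) 4.0553879737854 254
[0.697, -0.009, 0.055] [0.695, -0.007, 0.038] [0.696, -0.004, 0.048] [0.704, -0.003, 0.05] [0.689, -0.002, 0.04] [0.697, 0.0, 0.048] [0.693, 0.001, 0.047] [0.703, 0.004, 0.046] [0.695, 0.006, 0.048] [0.692, 0.009, 0.045] [0.696, 0.01, 0.048] [0.696, 0.032, 0.044] [0.691, 0.033, 0.051] [0.697, 0.036, 0.044] [0.701, 0.038, 0.048] [0.69, 0.038, 0.037] [0.689, 0.04, 0.05] [0.687, 0.042, 0.041] [0.687, 0.043, 0.046] [0.696, 0.045, 0.047] [0.7, 0.046, 0.051] [0.694, 0.051, 0.045] [0.688, 0.073, 0.046] [0.688, 0.075, 0.049] [0.692, 0.076, 0.054] [0.685, 0.077, 0.047] [0.699, 0.08, 0.046] [0.686, 0.081, 0.049] [0.691, 0.083, 0.044] [0.696, 0.086, 0.052] [0.689, 0.088, 0.045]
```

Request:
{"op": "arm_command", "data": {
  "fingers": [-1,-1,-1,-1,-1,-1,-1,-1],
  "travel": [
    [0.028,-0.026,-0.004],
    [0.055,-0.052,-0.008],
    [0.083,-0.078,-0.012],
    [0.11,-0.104,-0.016],
    [0.138,-0.13,-0.02],
    [0.165,-0.155,-0.024],
    [0.193,-0.181,-0.027],
    [0.22,-0.207,-0.03]
  ],
  "dr": [
    [0,0,0],
    [0,0,0],
    [0,0,0],
    [0,0,0],
    [0,0,0],
    [0,0,0],
    [0,0,0],
    [0,0,0]
  ]
}}

```text
time: 0.82
tool_pos: [0.3306, -0.1993, 0.2228]
tool_rot: [3.141, -0.0, 0.418]
contact_force: [1.3, 0.2, -0.1]
opening: 0.0916
grip_force: 0.0
```

Request:
{"op": "arm_command", "data": {
  "fingers": [-1,-1,-1,-1,-1,-1,-1,-1],
  "travel": [
    [0.023,-0.031,0],
    [0.047,-0.061,0],
    [0.07,-0.092,0],
    [0.093,-0.123,0],
    [0.116,-0.154,0],
    [0.14,-0.184,0],
    [0.163,-0.215,0],
    [0.186,-0.246,0]
  ],
  "dr": [
    [0,0,0],
    [0,0,0],
    [0,0,0],
    [0,0,0],
    [0,0,-7],
    [0,0,-14],
    [0,0,-21],
    [0,0,-28]
  ]
}}

```text
time: 1.48
tool_pos: [0.4001, 0.1014, 0.2226]
tool_rot: [3.141, 0.0, 0.914]
contact_force: [1.3, -0.3, 0.1]
opening: 0.092
grip_force: 0.0
```

Request:
{"op": "arm_command", "data": {
  "fingers": [-0.1,-0.1,-0.1,-0.1,-0.1,-0.1,-0.1,-0.1],
  "travel": [
    [0,0,0],
    [0,0,0],
    [0,0,0],
    [0,0,0],
    [0,0,0],
    [0,0,0],
    [0,0,0],
    [0,0,0]
  ],
  "dr": [
    [0,0,-7],
    [0,0,-14],
    [0,0,-21],
    [0,0,-28],
    [0,0,-35],
    [0,0,-42],
    [0,0,-47.8],
    [0,0,-47.8]
  ]
}}

```text
time: 2.15
tool_pos: [0.4, 0.0993, 0.2224]
tool_rot: [-3.141, 0.0, 1.745]
contact_force: [-0.3, 0.3, 0.0]
opening: 0.0511
grip_force: 0.0
```

```bash
cat >> h.py <<'E'
S=800
def blobs(c,z0,z1,box=(.3,.8,-.25,.45),mn=8):
    P=cloud(c).reshape(-1,3);C=c['color'].reshape(-1,3)
    m=(P[:,0]>box[0])&(P[:,0]<box[1])&(P[:,1]>box[2])&(P[:,1]<box[3])&(P[:,2]>z0)&(P[:,2]<z1)&(c['z_map'].ravel()>0)
    Q=P[m];C=C[m];im=np.zeros((500,700),np.uint8)
    r=((.85-Q[:,0])*S).astype(int);q=((.5-Q[:,1])*S).astype(int);im[r,q]=255
    n,l,_,_=cv2.connectedComponentsWithStats(cv2.dilate(im,np.ones((7,7))))
    lab=l[r,q];out=[]
    for i in range(1,n):
        k=lab==i
        if k.sum()>mn:
            lo,hi=np.percentile(Q[k],[2,98],axis=0);out.append((k.sum(),((lo+hi)/2).round(4),(hi-lo).round(3),C[k].mean(0).round()))
    return out
def totool(p):
    s=observe();d=np.array(p)-s['tool_pos'];y=s['tool_rot'][2]
    return np.array([d[0]*np.cos(y)+d[1]*np.sin(y),d[0]*np.sin(y)-d[1]*np.cos(y),-d[2]])
def w2(u,v,yaw=np.radians(9.8)):return np.array([u*np.cos(yaw)-v*np.sin(yaw),u*np.sin(yaw)+v*np.cos(yaw)])
def uv(p,yaw=np.radians(9.8)):return np.array([p[0]*np.cos(yaw)+p[1]*np.sin(yaw),-p[0]*np.sin(yaw)+p[1]*np.cos(yaw)])
E
python3 - <<'E'
from h import *
w=snap('wrist','w1');a=snap('scene','s1');b=snap('side','d1')
for n,c in(('w',w),('s',a),('d',b)):
    for o in blobs(c,.052,.085):
        if o[1][1]<.3:print(n,o[0],o[1],o[2],o[3],uv(o[1]).round(4))
print((-np.array(w['R']).T@w['t']).round(3),observe()['tool_rot'],observe()['tool_pos'])
E
```

```text
w 569 [0.6298 0.2221 0.0659] [0.021 0.022 0.026] [147. 155. 155.] [0.6584 0.1117]
w 445 [0.622  0.1376 0.0658] [0.022 0.021 0.026] [119.  58. 101.] [0.6363 0.0297]
w 434 [0.553  0.1999 0.0659] [0.022 0.021 0.025] [157. 165. 166.] [0.579  0.1029]
w 484 [0.4929 0.2694 0.0659] [0.022 0.022 0.026] [ 42. 100. 182.] [0.5316 0.1816]
w 242 [0.4474 0.1644 0.0663] [0.022 0.022 0.025] [195. 203. 204.] [0.4689 0.0858]
w 79 [ 0.4515 -0.0758  0.0693] [0.01  0.024 0.031] [107. 110. 110.] [ 0.432  -0.1515]
w 517 [0.4242 0.011  0.0686] [0.042 0.015 0.032] [55. 56. 56.] [ 0.4199 -0.0614]
w 81 [ 0.4239 -0.0798  0.0755] [0.01  0.023 0.019] [151. 157. 162.] [ 0.4041 -0.1508]
s 74 [0.6276 0.2215 0.0673] [0.023 0.022 0.027] [157. 164. 170.] [0.6561 0.1114]
s 71 [0.6192 0.1363 0.0678] [0.024 0.022 0.026] [126.  82. 118.] [0.6334 0.0289]
s 76 [0.5503 0.1995 0.0669] [0.022 0.022 0.028] [156. 164. 170.] [0.5762 0.1029]
s 86 [0.4898 0.269  0.0678] [0.021 0.023 0.028] [ 69. 113. 193.] [0.5284 0.1817]
s 81 [0.4438 0.1639 0.067 ] [0.021 0.021 0.029] [160. 167. 174.] [0.4652 0.086 ]
s 31 [ 0.4456 -0.0766  0.0675] [
[... 356 characters left out ...]
 171.] [0.6589 0.1085]
d 42 [0.6223 0.1361 0.0676] [0.021 0.024 0.026] [119.  64. 106.] [0.6364 0.0282]
d 44 [0.5533 0.1986 0.0674] [0.021 0.026 0.029] [160. 172. 175.] [0.579  0.1015]
d 37 [0.4927 0.268  0.066 ] [0.022 0.022 0.024] [ 59. 103. 182.] [0.5311 0.1802]
d 45 [0.4472 0.1638 0.0693] [0.022 0.026 0.025] [158. 170. 173.] [0.4686 0.0853]
d 21 [ 0.4504 -0.079   0.0693] [0.009 0.023 0.031] [86. 88. 89.] [ 0.4304 -0.1545]
d 72 [0.4241 0.0073 0.0688] [0.042 0.015 0.032] [57. 59. 61.] [ 0.4192 -0.065 ]
d 21 [ 0.4232 -0.083   0.0691] [0.009 0.022 0.031] [114. 120. 126.] [ 0.4029 -0.1538]
[0.388 0.176 0.414] [-3.14133708e+00  6.48348866e-05  1.73861214e+00] [0.40011941 0.09930904 0.22249614]
```

View pics/w1.png

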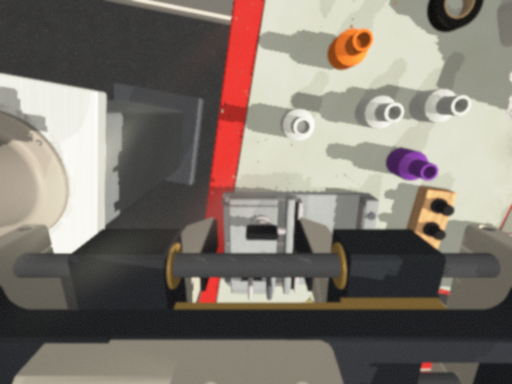

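The wrist view shows the three bottles at (297,124), (384,111) and (445,105), and agrees with the side view to about 1 mm. First grasp is C.

Request:
{"op": "arm_command", "data": {
  "fingers": [-0.1,-0.1,-0.1,-0.1,-0.1,-0.1,-0.1,-0.1],
  "travel": [
    [0.028,0.0285,0],
    [0.0561,0.0573,0],
    [0.0561,0.0573,0.035],
    [0.0561,0.0573,0.07],
    [0.0561,0.0573,0.105],
    [0.0561,0.0573,0.14],
    [0.0561,0.0573,0.1625],
    [0.0561,0.0573,0.1725]
  ],
  "dr": [
    [0,0,0],
    [0,0,0],
    [0,0,0],
    [0,0,0],
    [0,0,0],
    [0,0,0],
    [0,0,0],
    [0,0,0]
  ]
}}

```text
time: 2.97
tool_pos: [0.4448, 0.1639, 0.0467]
tool_rot: [-3.136, 0.0, 1.739]
contact_force: [0.0, 0.9, -0.9]
opening: 0.0502
grip_force: 0.0
```

Request:
{"op": "arm_command", "data": {
  "fingers": [0.9,0.9,0.9,0.9,0.9,0.9],
  "squeeze": 15,
  "travel": [
    [0,0,0],
    [0,0,0],
    [0,0,0],
    [0,0,0],
    [0,0,0],
    [0,0,0]
  ],
  "dr": [
    [0,0,0],
    [0,0,0],
    [0,0,0],
    [0,0,0],
    [0,0,0],
    [0,0,0]
  ]
}}

```text
time: 3.47
tool_pos: [0.4477, 0.1644, 0.0509]
tool_rot: [3.14, 0.0, 1.742]
contact_force: [0.6, 0.2, -0.6]
opening: 0.015
grip_force: 0.0
```

```bash
python3 - <<'E'
from h import *
w=snap('wrist','w2');a=snap('scene','s2');b=snap('side','d2')
for n,c in(('w',w),('s',a),('d',b)):
    for o in blobs(c,.052,.085):
        if o[1][1]<.3:print(n,o[0],o[1],o[2],o[3])
cv2.imwrite('pics/m2.png',np.hstack([cv2.resize(w['color'],(400,300)),cv2.resize(a['color'][170:270,120:253],(400,300),interpolation=2)]))
s=observe();print(s['opening'],s['grip_force'],s['tool_pos'])
E
```

```text
w 420 [0.6226 0.2219 0.0586] [0.008 0.02  0.013] [109. 115. 116.]
w 75 [0.6129 0.1338 0.0576] [0.005 0.01  0.009] [83. 44. 72.]
w 1606 [0.5526 0.2016 0.066 ] [0.021 0.021 0.025] [149. 157. 157.]
w 1618 [0.4927 0.27   0.0658] [0.022 0.022 0.025] [ 41. 101. 179.]
w 963 [0.4472 0.1657 0.0657] [0.02  0.022 0.026] [152. 161. 162.]
s 33 [0.7942 0.2921 0.074 ] [0.011 0.045 0.021] [135. 142. 169.]
s 75 [0.6276 0.2215 0.0669] [0.022 0.022 0.029] [157. 164. 170.]
s 75 [0.5501 0.1994 0.0673] [0.021 0.022 0.029] [156. 164. 170.]
s 88 [0.4903 0.2691 0.0673] [0.022 0.023 0.03 ] [ 67. 111. 190.]
s 42 [0.4437 0.1663 0.0671] [0.021 0.018 0.028] [131. 137. 144.]
d 29 [0.7846 0.2596 0.0687] [0.027 0.016 0.03 ] [ 27.  27. 105.]
d 38 [0.6295 0.2212 0.0656] [0.02  0.024 0.027] [153. 165. 168.]
d 44 [0.6224 0.1377 0.0666] [0.02  0.027 0.028] [119.  64. 107.]
d 34 [0.554  0.1979 0.0666] [0.022 0.02  0.029] [160. 172. 175.]
d 35 [0.446  0.1628 0.0691] [0.02  0.025 0.028] [143. 154. 157.]
d 18 [ 0.45   -0.0797  0.0693] [0.007 0.023 0.03 ] [82. 84. 86.]
d 73 [0.4245 0.0073 0.0685] [0.043 0.016 0.03 ] [63. 65. 68.]
d 19 [ 0.4233 -0.0834  0.0694] [0.009 0.026 0.029] [114. 120. 125.]
0.005837198440096896 0.0 [0.44731391 0.16436948 0.05045156]
```

View pics/m2.png

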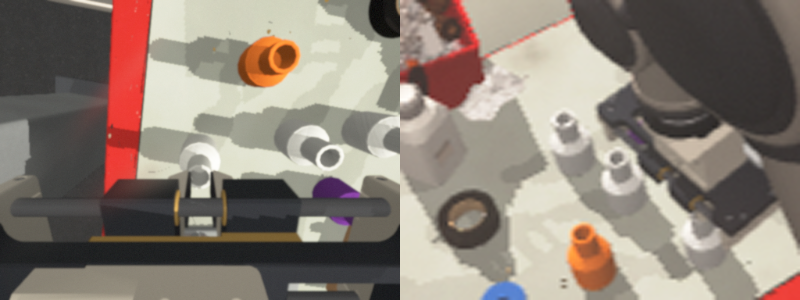

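```bash
python3 - <<'E'
from h import *
c=read_camera('wrist');print(observe()['opening'],observe()['grip_force'])
cv2.imwrite('pics/w3.png',cv2.resize(c['color'][150:330,150:390],(800,600),interpolation=2))
L={k:(v if v.ndim else float(v)) for k,v in np.load('w2.npz').items()}
for v in range(190,300,8):print(v,[tuple(pt(c,u,v).round(3)) for u in(230,256,282)])
p=observe()['tool_pos'];R=c['R'];q=np.array(R)@p+c['t'];print('tcp px',c['fx']*q[0]/q[2]+c['cx'],c['fy']*q[1]/q[2]+c['cy'],q)
E
```

```text
0.0055836561715583745 0.0
190 [(np.float64(0.423), np.float64(0.163), np.float64(-0.001)), (np.float64(0.445), np.float64(0.181), np.float64(0.045)), (np.float64(0.472), np.float64(0.171), np.float64(-0.0))]
198 [(np.float64(0.424), np.float64(0.155), np.float64(-0.001)), (np.float64(0.446), np.float64(0.176), np.float64(0.051)), (np.float64(0.474), np.float64(0.163), np.float64(-0.001))]
206 [(np.float64(0.427), np.float64(0.162), np.float64(0.039)), (np.float64(0.446), np.float64(0.176), np.float64(0.069)), (np.float64(0.469), np.float64(0.17), np.float64(0.041))]
214 [(np.float64(0.427), np.float64(0.138), np.float64(-0.001)), (np.float64(0.447), np.float64(0.174), np.float64(0.078)), (np.float64(0.477), np.float64(0.148), np.float64(0.001))]
222 [(np.float64(0.428), np.float64(0.13), np.float64(-0.001)), (np.float64(0.45), np.float64(0.156), np.float64(0.05)), (np.float64(0.479), np.float64(0.138), np.float64(-0.001))]
230 [(np.float64(0.433), np.float64(0.198), np.float64(0.155)), (np.float64(0.45), np.float64(0.157), np.float64(0.065)), (np.float64(0.451), np.float64(0.201), np
[... 847 characters left out ...]
p.float64(0.168)), (np.float64(0.45), np.float64(0.197), np.float64(0.175))]
278 [(np.float64(0.436), np.float64(0.192), np.float64(0.174)), (np.float64(0.464), np.float64(0.07), np.float64(-0.0)), (np.float64(0.451), np.float64(0.194), np.float64(0.174))]
286 [(np.float64(0.436), np.float64(0.189), np.float64(0.174)), (np.float64(0.466), np.float64(0.061), np.float64(0.0)), (np.float64(0.452), np.float64(0.192), np.float64(0.174))]
294 [(np.float64(0.437), np.float64(0.186), np.float64(0.174)), (np.float64(0.467), np.float64(0.057), np.float64(0.008)), (np.float64(0.452), np.float64(0.189), np.float64(0.174))]
tcp px 254.6947606866165 212.26088194988117 [-0.00119064  0.01867853  0.20591946]
```

View pics/w3.png

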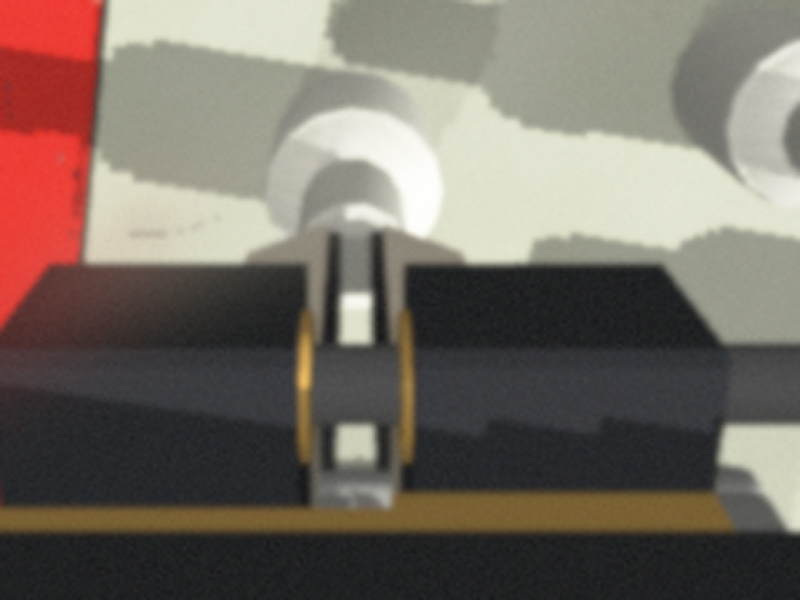

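```bash
python3 - <<'E'
from h import *
c=read_camera('wrist')
P=cloud(c);s=observe();y=s['tool_rot'][2]
d=P-s['tool_pos']
T=np.stack([d[...,0]*np.cos(y)+d[...,1]*np.sin(y),d[...,0]*np.sin(y)-d[...,1]*np.cos(y),-d[...,2]],-1)
T=(T*1000).round().astype(int)
for v in range(204,300,6):print(v,[(u,)+tuple(T[v,u].tolist()) for u in range(226,286,6)])
E
```

```text
204 [(226, -12, -28, 51), (232, 4, -18, 8), (238, 5, -13, 4), (244, 8, -8, -4), (250, 11, -3, -12), (256, 12, 1, -14), (262, 11, 5, -12), (268, 7, 10, 0), (274, 5, 15, 4), (280, 4, 20, 9)]
210 [(226, -18, -29, 52), (232, -1, -18, 7), (238, 0, -13, 5), (244, 9, -7, -18), (250, 12, -3, -25), (256, 12, 1, -26), (262, 11, 5, -23), (268, 8, 10, -16), (274, 0, 15, 4), (280, -1, 20, 8)]
216 [(226, -24, -29, 51), (232, -7, -19, 9), (238, -5, -13, 5), (244, 8, -7, -27), (250, 8, -3, -27), (256, -5, 1, 3), (262, 8, 5, -28), (268, 8, 9, -27), (274, -5, 15, 6), (280, -7, 21, 9)]
222 [(226, -31, -29, 50), (232, -31, -23, 51), (238, 10, -10, -41), (244, 10, -6, -42), (250, 9, -3, -38), (256, -8, 1, 1), (262, 9, 5, -38), (268, 10, 8, -41), (274, 10, 12, -41), (280, -31, 25, 52)]
228 [(226, 10, -17, -49), (232, 10, -13, -50), (238, 10, -10, -49), (244, 10, -6, -50), (250, 9, -3, -46), (256, -8, 1, -12), (262, 8, 5, -46), (268, 10, 8, -50), (274, 10, 12, -50), (280, 10, 15, -50)]
234 [(226, 36, -9, -108), (232, 36, -7, -109), (238, 36, -5, -109), (244, 11, -6, -59), (250, 9, -2, -55), (256, -9, 1, -2
[... 1453 characters left out ...]
, (262, 25, 3, -117), (268, 25, 5, -118), (274, 29, 6, -123), (280, 29, 8, -123)]
282 [(226, 27, -8, -124), (232, 27, -6, -124), (238, 27, -4, -123), (244, 24, -3, -119), (250, -5, -2, -80), (256, -100, 1, 51), (262, -5, 4, -79), (268, 7, 6, -95), (274, 27, 7, -123), (280, 27, 8, -124)]
288 [(226, 24, -8, -122), (232, 25, -6, -124), (238, 25, -4, -124), (244, 10, -4, -103), (250, -8, -2, -81), (256, -108, 1, 51), (262, -9, 4, -79), (268, 5, 6, -97), (274, 26, 6, -125), (280, 25, 8, -124)]
294 [(226, 23, -8, -123), (232, 23, -6, -123), (238, 23, -4, -124), (244, 7, -4, -104), (250, -109, -5, 42), (256, -109, 1, 42), (262, -108, 7, 41), (268, 2, 6, -98), (274, 23, 7, -123), (280, 23, 8, -123)]
```

```bash
python3 - <<'E'
from h import *
def L(f):return {k:(v if v.ndim else float(v)) for k,v in np.load(f).items()}
for f,p,y in(('w1.npz',[.40012,.09931,.2225],1.7386),('w0.npz',[.2134,-.4793,.1921],.4188),('w2.npz',[.4473,.1644,.0505],1.741)):
    c=L(f);d=cloud(c)-p
    T=np.stack([d[...,0]*np.cos(y)+d[...,1]*np.sin(y),d[...,0]*np.sin(y)-d[...,1]*np.cos(y),-d[...,2]],-1)*1000
    m=(abs(T[...,0])<20)&(abs(T[...,1])<75)&(T[...,2]<20)&(T[...,2]>-80)&(c['z_map']>0)
    Q=T[m];print(f,len(Q))
    for a in range(-80,20,8):
        q=Q[(Q[:,2]>=a)&(Q[:,2]<a+8)]
        if len(q):print(a,len(q),q.min(0).round(),q.max(0).round(),'pos y min',q[q[:,1]>0][:,1].min().round() if (q[:,1]>0).any() else '')
for n in('scene','side'):
    c=read_camera(n);s=observe();y=s['tool_rot'][2];d=cloud(c)-s['tool_pos']
    T=np.stack([d[...,0]*np.cos(y)+d[...,1]*np.sin(y),d[...,0]*np.sin(y)-d[...,1]*np.cos(y),-d[...,2]],-1)*1000
    m=(abs(T[...,0])<16)&(abs(T[...,1])<40)&(T[...,2]<20)&(T[...,2]>-70)
    for q,k in list(zip(T[m],c['color'][m]))[::3]:print(q.round().astype(int).tolist(),k.tolist(),end=';')
    print()
E
```

```text
w1.npz 2330
-80 377 [-12. -36. -80.] [ 11.  38. -72.] pos y min 26.0
-72 454 [-11. -39. -72.] [ 11.  41. -64.] pos y min 26.0
-64 479 [ -2. -41. -64.] [ 11.  43. -56.] pos y min 26.0
-56 459 [ -5. -41. -56.] [ 11.  43. -48.] pos y min 26.0
-48 374 [-10. -41. -48.] [ 11.  43. -40.] pos y min 26.0
-40 187 [-10. -34. -40.] [ 11.  36. -33.] pos y min 26.0
w0.npz 3090
-80 597 [-10. -63. -80.] [ 13.  65. -72.] pos y min 46.0
-72 624 [ -9. -63. -72.] [ 13.  65. -64.] pos y min 46.0
-64 592 [ -0. -62. -64.] [ 13.  64. -56.] pos y min 46.0
-56 563 [ -5. -62. -56.] [ 13.  64. -48.] pos y min 46.0
-48 470 [ -8. -61. -48.] [ 12.  62. -40.] pos y min 46.0
-40 244 [ -9. -54. -40.] [ 12.  56. -33.] pos y min 47.0
w2.npz 3369
-80 149 [-12. -11. -80.] [ 11.  14. -72.] pos y min 9.0
-72 198 [  6. -13. -72.] [ 11.  16. -64.] pos y min 9.0
-64 210 [  0. -13. -64.] [ 11.  16. -56.] pos y min 9.0
-56 246 [ -6. -22. -56.] [ 11.  25. -48.] pos y min 9.0
-48 281 [ -1. -22. -48.] [ 11.  25. -40.] pos y min 9.0
-40 102 [-10. -16. -40.] [ 11.  18. -34.] pos y min 9.0
-32 352 [-11.  -9. -29.] [ 12.  11. -24.] po
[... 2086 characters left out ...]
9, 7, -29] [187, 203, 209];[-6, -4, -26] [131, 142, 145];[-7, 8, -20] [188, 202, 206];[-5, -9, -20] [113, 123, 125];[-14, 1, -26] [150, 163, 166];[3, 19, 7] [218, 230, 233];[-6, -9, -15] [116, 124, 125];[-11, 2, -14] [149, 161, 164];[-6, 16, -1] [241, 248, 249];[5, -15, 3] [158, 170, 173];[-9, -7, -10] [118, 126, 130];[-10, 6, -4] [219, 230, 233];[-9, 19, 5] [229, 240, 242];[-3, -13, 1] [160, 171, 175];[-10, -3, -2] [171, 184, 187];[-14, 8, -1] [246, 251, 252];[2, -21, 10] [159, 173, 177];[-4, -10, 8] [178, 194, 195];[-8, 1, 9] [230, 239, 241];[-9, -20, 3] [150, 161, 165];[-14, -10, 2] [216, 226, 229];[-13, 3, 11] [224, 235, 238];[-10, -13, 12] [181, 194, 199];[-15, -15, 12] [130, 139, 144];
```

The depth data from all three cameras shows the real fingertips ending about 34 mm short of the reported TCP, in every state I captured. That explains why the grasp closed above the rim. I'll apply a 34 mm offset: open, go 34 mm lower, and grasp again.

Request:
{"op": "arm_command", "data": {
  "fingers": [-0.1,-0.1,-0.1,-0.1,-0.1,-0.1,-0.1,-0.1],
  "travel": [
    [0,0,0],
    [0,0,0],
    [0,0,0],
    [0,0,0],
    [0,0,0],
    [0,0,0],
    [0,0,0],
    [0,0,0]
  ],
  "dr": [
    [0,0,0],
    [0,0,0],
    [0,0,0],
    [0,0,0],
    [0,0,0],
    [0,0,0],
    [0,0,0],
    [0,0,0]
  ]
}}

```text
time: 4.48
tool_pos: [0.4471, 0.1643, 0.0501]
tool_rot: [3.142, 0.0, 1.742]
contact_force: [-0.0, 0.1, 0.3]
opening: 0.0495
grip_force: 0.0
```

Request:
{"op": "arm_command", "data": {
  "fingers": [-0.1,-0.1,-0.1,-0.1,-0.1,-0.1,0.9,0.9],
  "travel": [
    [0,0,0.008],
    [0,0,0.016],
    [0,0,0.024],
    [0,0,0.03],
    [0,0,0.033],
    [0,0,0.033],
    [0,0,0.033],
    [0,0,0.033]
  ],
  "dr": [
    [0,0,0],
    [0,0,0],
    [0,0,0],
    [0,0,0],
    [0,0,0],
    [0,0,0],
    [0,0,0],
    [0,0,0]
  ]
}}

```text
time: 5.15
tool_pos: [0.4474, 0.1644, 0.0172]
tool_rot: [3.141, 0.0, 1.742]
contact_force: [0.5, -0.1, 0.2]
opening: 0.0416
grip_force: 0.0
```

Request:
{"op": "arm_command", "data": {
  "fingers": [0.9,0.9,0.9,0.9,0.9,0.9],
  "squeeze": 15,
  "travel": [
    [0,0,0],
    [0,0,0],
    [0,0,0],
    [0,0,0],
    [0,0,0],
    [0,0,0]
  ],
  "dr": [
    [0,0,0],
    [0,0,0],
    [0,0,0],
    [0,0,0],
    [0,0,0],
    [0,0,0]
  ]
}}

```text
time: 5.65
tool_pos: [0.4472, 0.1644, 0.0173]
tool_rot: [3.141, 0.0, 1.742]
contact_force: [-0.8, 0.4, 2.3]
opening: 0.0229
grip_force: 15.0
```

Request:
{"op": "arm_command", "data": {
  "fingers": [0.9,0.9,0.9,0.9],
  "travel": [
    [0,0,-0.03],
    [0,0,-0.06],
    [0,0,-0.09],
    [0,0,-0.11]
  ],
  "dr": [
    [0,0,0],
    [0,0,0],
    [0,0,0],
    [0,0,0]
  ]
}}

```text
time: 5.98
tool_pos: [0.4478, 0.1645, 0.1294]
tool_rot: [3.139, 0.0, 1.742]
contact_force: [0.8, -0.2, -2.1]
opening: 0.0229
grip_force: 15.0
```

Request:
{"op": "arm_command", "data": {
  "fingers": [0.9,0.9,0.9,0.9,0.9,0.9,0.9,0.9],
  "travel": [
    [-0.03,0.01,0],
    [-0.065,0.021,0],
    [-0.1,0.033,0],
    [-0.135,0.044,0],
    [-0.17,0.056,0],
    [-0.205,0.067,0],
    [-0.23,0.077,0],
    [-0.239,0.08,0]
  ],
  "dr": [
    [0,0,0],
    [0,0,0],
    [0,0,0],
    [0,0,0],
    [0,0,0],
    [0,0,0],
    [0,0,0],
    [0,0,0]
  ]
}}

```text
time: 6.65
tool_pos: [0.5681, -0.0614, 0.1265]
tool_rot: [3.141, 0.001, 1.739]
contact_force: [0.3, 0.2, -1.6]
opening: 0.0226
grip_force: 15.0
```

Request:
{"op": "arm_command", "data": {
  "fingers": [0.9,0.9],
  "travel": [
    [0,0,0],
    [0,0,0]
  ],
  "dr": [
    [0,0,0],
    [0,0,0]
  ]
}}

```text
time: 6.82
tool_pos: [0.5658, -0.0571, 0.1264]
tool_rot: [-3.14, -0.001, 1.741]
contact_force: [-0.4, 0.1, -1.2]
opening: 0.0227
grip_force: 15.0
```

```bash
python3 - <<'E'
from h import *
w=snap('wrist','w4');b=snap('side','d4')
s=observe();print(s['tool_pos'],s['tool_rot'],uv(s['tool_pos']),s['opening'])
P=cloud(w).reshape(-1,3)
U=uv(P.T).T
m=(U[:,0]>.44)&(U[:,0]<.64)&(U[:,1]>-.22)&(U[:,1]<0)&(w['z_map'].ravel()>0)
for z0,z1 in((.034,.046),(.006,.018),(.06,.09)):
    k=m&(P[:,2]>z0)&(P[:,2]<z1);h,e=np.histogram(U[k,0],bins=np.arange(.44,.64,.005));print(z0,[(round(a,3),int(n)) for a,n in zip(e,h) if n>3]);print(np.percentile(U[k,1],[0,2,98,100]).round(4))
cv2.imwrite('pics/m4.png',np.hstack([cv2.resize(w['color'],(400,300)),cv2.resize(b['color'][120:270,180:380],(400,300),interpolation=2)]))
E
```

```text
[ 0.56572165 -0.05607864  0.12686219] [-3.14047584e+00 -8.20444806e-04  1.74295073e+00] [ 0.54792146 -0.15155154] 0.022835329602821437
0.034 [(np.float64(0.44), 1101), (np.float64(0.445), 73), (np.float64(0.45), 78), (np.float64(0.455), 187), (np.float64(0.46), 761), (np.float64(0.465), 883), (np.float64(0.47), 705), (np.float64(0.475), 589), (np.float64(0.48), 532), (np.float64(0.575), 707), (np.float64(0.58), 788), (np.float64(0.585), 790), (np.float64(0.59), 797), (np.float64(0.595), 379)]
[-0.1927 -0.1852 -0.0272 -0.0226]
0.006 [(np.float64(0.44), 437), (np.float64(0.445), 438), (np.float64(0.45), 49), (np.float64(0.475), 5), (np.float64(0.48), 556), (np.float64(0.485), 665), (np.float64(0.49), 654), (np.float64(0.495), 653), (np.float64(0.5), 654), (np.float64(0.505), 656), (np.float64(0.51), 660), (np.float64(0.515), 617), (np.float64(0.52), 583), (np.float64(0.525), 564), (np.float64(0.53), 557), (np.float64(0.535), 532), (np.float64(0.54), 533), (np.float64(0.545), 581), (np.float64(0.55), 483), (np.float64(0.555), 570), (np.float64(0.56), 551), (np.float64(0.565), 562), (np.float64(0.57), 565), (np.float64(0.575), 141)]
[-0.1924 -0.1812 -0.0261 -0.0237]
0.06 [(np.float64(0.44), 193)]
[-0.0681 -0.0679 -0.0574 -0.0569]
```

View pics/m4.png

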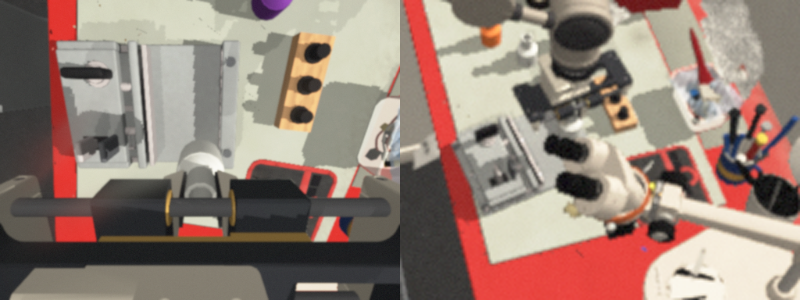

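The vise is clear. The fixed jaw face is at u≈0.5755, the pad at about 0.484, and the centre at v≈-0.1075. Lowering bottle C next.

Request:
{"op": "arm_command", "data": {
  "fingers": [0.9,0.9,0.9,0.9,0.9,0.9,0.9],
  "travel": [
    [0,0.003,0.02],
    [0,0.003,0.04],
    [0,0.003,0.06],
    [0,0.003,0.08],
    [0,0.003,0.09],
    [0,0.003,0.096],
    [0,0.003,0.097]
  ],
  "dr": [
    [0,0,0],
    [0,0,0],
    [0,0,0],
    [0,0,0],
    [0,0,0],
    [0,0,0],
    [0,0,0]
  ]
}}

```text
time: 7.5
tool_pos: [0.5693, -0.056, 0.0299]
tool_rot: [-3.141, -0.0, 1.743]
contact_force: [-0.4, 0.8, -0.3]
opening: 0.0231
grip_force: 15.0
```

Request:
{"op": "arm_command", "data": {
  "fingers": [0.9,0.9],
  "travel": [
    [0,0,0],
    [0,0,0]
  ],
  "dr": [
    [0,0,0],
    [0,0,0]
  ]
}}

```text
time: 7.67
tool_pos: [0.5703, -0.057, 0.0312]
tool_rot: [3.14, 0.001, 1.742]
contact_force: [0.5, -0.6, -2.5]
opening: 0.023
grip_force: 15.0
```

Request:
{"op": "arm_command", "data": {
  "fingers": [0.9,0.9,-0.1,-0.1,-0.1,-0.1,-0.1,-0.1],
  "travel": [
    [0,0,0.0015],
    [0,0,0.0015],
    [0,0,0.0015],
    [0,0,0.0015],
    [0,0,0.0015],
    [0,0,0.0015],
    [0,0,0.0015],
    [0,0,0.0015]
  ],
  "dr": [
    [0,0,0],
    [0,0,0],
    [0,0,0],
    [0,0,0],
    [0,0,0],
    [0,0,0],
    [0,0,0],
    [0,0,0]
  ]
}}

```text
time: 8.33
tool_pos: [0.5696, -0.0571, 0.0286]
tool_rot: [-3.142, 0.0, 1.742]
contact_force: [-0.1, 0.6, -0.4]
opening: 0.0501
grip_force: 0.0
```

Request:
{"op": "arm_command", "data": {
  "fingers": [-0.1,-0.1,-0.1,-0.1,-0.1,-0.1],
  "travel": [
    [0,0,-0.015],
    [0,0,-0.03],
    [0,0,-0.06],
    [0,0,-0.09],
    [0,0,-0.12],
    [0,0,-0.14]
  ],
  "dr": [
    [0,0,0],
    [0,0,0],
    [0,0,0],
    [0,0,0],
    [0,0,0],
    [0,0,0]
  ]
}}

```text
time: 8.83
tool_pos: [0.5704, -0.0572, 0.1717]
tool_rot: [3.138, 0.001, 1.742]
contact_force: [0.2, -0.2, 0.1]
opening: 0.0506
grip_force: 0.0
```

Request:
{"op": "arm_command", "data": {
  "fingers": [-0.1,-0.1,-0.1,-0.1,-0.1,-0.1,-0.1,-0.1],
  "travel": [
    [0.036,0.004,0],
    [0.072,0.008,0],
    [0.108,0.012,0],
    [0.144,0.016,0],
    [0.18,0.02,0],
    [0.216,0.024,0],
    [0.245,0.0265,0],
    [0.2556,0.0265,0]
  ],
  "dr": [
    [0,0,0],
    [0,0,0],
    [0,0,0],
    [0,0,0],
    [0,0,0],
    [0,0,0],
    [0,0,0],
    [0,0,0]
  ]
}}

```text
time: 9.5
tool_pos: [0.5514, 0.2032, 0.1685]
tool_rot: [3.142, -0.001, 1.745]
contact_force: [0.6, -0.6, 0.2]
opening: 0.0507
grip_force: 0.0
```

Request:
{"op": "arm_command", "data": {
  "fingers": [-0.1,-0.1],
  "travel": [
    [0,0,0],
    [0,0,0]
  ],
  "dr": [
    [0,0,0],
    [0,0,0]
  ]
}}

```text
time: 9.67
tool_pos: [0.5521, 0.1989, 0.1684]
tool_rot: [-3.141, 0.001, 1.743]
contact_force: [-0.0, -0.8, 0.4]
opening: 0.0507
grip_force: 0.0
```

```bash
python3 - <<'E'
from h import *
w=snap('wrist','w5');b=snap('side','d5');a=snap('scene','s5')
for n,c in(('w',w),('d',b),('s',a)):
    for o in blobs(c,.055,.1,box=(.4,.7,-.2,.3)):print(n,o[0],o[1],o[2],o[3],totool(o[1]).round(4))
print(observe()['tool_pos'],observe()['tool_rot'])
E
```

```text
w 396 [0.6302 0.2235 0.0673] [0.022 0.022 0.023] [155. 165. 166.] [0.0124 0.0809 0.1013]
w 15 [0.6119 0.1374 0.0603] [0.002 0.011 0.01 ] [62. 27. 51.] [-0.0694  0.0483  0.1083]
w 321 [0.5537 0.2014 0.0673] [0.022 0.022 0.023] [171. 182. 183.] [0.0035 0.0017 0.1013]
w 331 [0.4942 0.2706 0.068 ] [0.022 0.021 0.022] [ 45. 123. 229.] [ 0.0817 -0.0453  0.1006]
d 35 [0.6304 0.2221 0.0688] [0.019 0.026 0.026] [152. 164. 167.] [0.011  0.0808 0.0998]
d 39 [0.6224 0.1352 0.0687] [0.021 0.025 0.025] [118.  65. 106.] [-0.0733  0.0583  0.0999]
d 13 [ 0.5721 -0.0498  0.0819] [0.017 0.008 0.02 ] [138. 149. 153.] [-0.2472 -0.0224  0.0867]
d 40 [0.5537 0.1994 0.0682] [0.022 0.024 0.023] [156. 169. 172.] [0.0015 0.0014 0.1004]
d 40 [0.4929 0.2677 0.0689] [0.022 0.027 0.025] [ 64. 109. 193.] [ 0.0791 -0.047   0.0997]
d 28 [ 0.4504 -0.0801  0.0723] [0.009 0.023 0.031] [89. 92. 93.] [-0.2566 -0.1474  0.0963]
d 74 [0.4243 0.0071 0.0725] [0.043 0.015 0.03 ] [54. 56. 57.] [-0.1662 -0.1585  0.0961]
d 26 [ 0.4232 -0.0836  0.0733] [0.009 0.026 0.03 ] [130. 137. 144.] [-0.2555 -0.1748  0.0953]
s 70 [0.6271 0.2214 0.0684] [0.022 0.022 0.024] [156. 163. 169.] [0.0109 0.0775 0.1002]
s 32 [0.6133 0.1383 0.0681] [0.011 0.019 0.024] [106.  64.  96.] [-0.0687  0.0499  0.1005]
s 70 [0.5506 0.1996 0.0694] [0.023 0.022 0.026] [155. 163. 169.] [ 0.0023 -0.0016  0.0992]
s 83 [0.49   0.269  0.0692] [0.022 0.023 0.026] [ 69. 117. 197.] [ 0.0809 -0.0497  0.0994]
[0.55257044 0.19764248 0.1685734 ] [-3.14147575e+00  5.22802916e-04  1.73983775e+00]
```

Request:
{"op": "arm_command", "data": {
  "fingers": [-0.1,-0.1,-0.1,-0.1,-0.1,-0.1,-0.1,-0.1],
  "travel": [
    [0.002,0.001,0.03],
    [0.002,0.001,0.06],
    [0.002,0.001,0.09],
    [0.002,0.001,0.115],
    [0.002,0.001,0.135],
    [0.002,0.001,0.147],
    [0.002,0.001,0.152],
    [0.002,0.001,0.152]
  ],
  "dr": [
    [0,0,0],
    [0,0,0],
    [0,0,0],
    [0,0,0],
    [0,0,0],
    [0,0,0],
    [0,0,0],
    [0,0,0]
  ]
}}

```text
time: 10.48
tool_pos: [0.5525, 0.2001, 0.0155]
tool_rot: [-3.139, 0.0, 1.74]
contact_force: [0.2, -1.0, -0.6]
opening: 0.0505
grip_force: 0.0
```

Request:
{"op": "arm_command", "data": {
  "fingers": [0.9,0.9,0.9,0.9,0.9,0.9,0.9,0.9],
  "squeeze": 15,
  "travel": [
    [0,0,0],
    [0,0,0],
    [0,0,0],
    [0,0,0],
    [0,0,0],
    [0,0,0],
    [0,0,0],
    [0,0,0]
  ],
  "dr": [
    [0,0,0],
    [0,0,0],
    [0,0,0],
    [0,0,0],
    [0,0,0],
    [0,0,0],
    [0,0,0],
    [0,0,0]
  ]
}}

```text
time: 11.15
tool_pos: [0.5531, 0.2016, 0.0173]
tool_rot: [3.141, 0.0, 1.742]
contact_force: [-1.2, -0.5, 5.1]
opening: 0.024
grip_force: 15.0
```

Request:
{"op": "arm_command", "data": {
  "fingers": [0.9,0.9,0.9,0.9,0.9],
  "travel": [
    [0,0,-0.03],
    [0,0,-0.06],
    [0,0,-0.09],
    [0,0,-0.11],
    [0,0,-0.11]
  ],
  "dr": [
    [0,0,0],
    [0,0,0],
    [0,0,0],
    [0,0,0],
    [0,0,0]
  ]
}}

```text
time: 11.57
tool_pos: [0.5554, 0.2022, 0.1311]
tool_rot: [3.133, -0.0, 1.742]
contact_force: [0.4, 0.6, -0.6]
opening: 0.0242
grip_force: 15.0
```

Request:
{"op": "arm_command", "data": {
  "fingers": [0.9,0.9,0.9,0.9,0.9,0.9,0.9,0.9],
  "travel": [
    [-0.025,-0.004,0],
    [-0.055,-0.008,0],
    [-0.088,-0.012,0],
    [-0.12,-0.016,0],
    [-0.155,-0.02,0],
    [-0.185,-0.024,0],
    [-0.203,-0.0272,0],
    [-0.2107,-0.0272,0]
  ],
  "dr": [
    [0,0,0],
    [0,0,0],
    [0,0,0],
    [0,0,0],
    [0,0,0],
    [0,0,0],
    [0,0,0],
    [0,0,0]
  ]
}}

```text
time: 12.23
tool_pos: [0.5609, -0.0134, 0.1249]
tool_rot: [-3.139, -0.0, 1.739]
contact_force: [0.4, 0.2, -2.4]
opening: 0.0237
grip_force: 15.0
```

Request:
{"op": "arm_command", "data": {
  "fingers": [0.9,0.9,0.9],
  "travel": [
    [0,0,0],
    [0,0,0],
    [0,0,0]
  ],
  "dr": [
    [0,0,0],
    [0,0,0],
    [0,0,0]
  ]
}}

```text
time: 12.48
tool_pos: [0.5616, -0.0094, 0.1261]
tool_rot: [-3.141, -0.001, 1.743]
contact_force: [0.2, -0.3, -1.4]
opening: 0.0239
grip_force: 15.0
```

```bash
python3 - <<'E'
from h import *
w=snap('wrist','w6')
s=observe();print(s['tool_pos'],s['tool_rot'],uv(s['tool_pos']),s['opening'])
for o in blobs(w,.06,.2,box=(.4,.7,-.2,.15)):print(o,uv(o[1]))
cv2.imwrite('pics/w6.png',w['color'])
E
```

```text
[ 0.56170888 -0.00927538  0.12623578] [-3.14107030e+00 -4.84493788e-04  1.74340674e+00] [ 0.55193361 -0.10474822] 0.02416335287403135
(np.int64(780), array([0.6225, 0.1366, 0.0697]), array([0.022, 0.022, 0.018]), array([114.,  52.,  96.])) [0.63666703 0.02865131]
(np.int64(4330), array([ 0.5613, -0.003 ,  0.1572]), array([0.041, 0.03 , 0.08 ]), array([128., 136., 138.])) [ 0.55259882 -0.09849482]
(np.int64(161), array([ 0.451 , -0.0677,  0.0734]), array([0.008, 0.008, 0.026]), array([84., 84., 84.])) [ 0.43289578 -0.1434766 ]
(np.int64(880), array([0.4265, 0.0111, 0.0727]), array([0.042, 0.015, 0.024]), array([59., 60., 65.])) [ 0.42216579 -0.06165632]
(np.int64(533), array([ 0.425 , -0.0805,  0.0736]), array([0.009, 0.024, 0.026]), array([145., 149., 157.])) [ 0.40509649 -0.15166437]
```

View pics/w6.png

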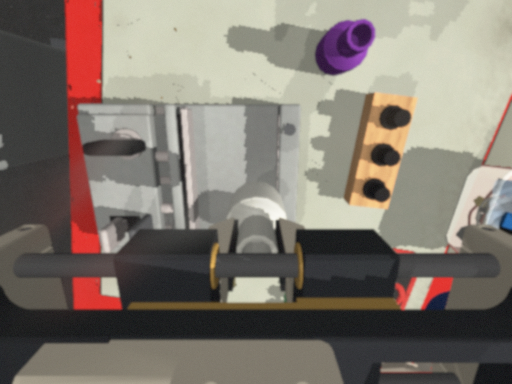

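The held bottle is over the middle of the slot. Shifting 2 mm and lowering it.

Request:
{"op": "arm_command", "data": {
  "fingers": [0.9,0.9,0.9,0.9,0.9,0.9,0.9,0.9],
  "travel": [
    [-0.002,0,0.02],
    [-0.002,0,0.04],
    [-0.002,0,0.06],
    [-0.002,0,0.078],
    [-0.002,0,0.09],
    [-0.002,0,0.095],
    [-0.002,0,0.0985],
    [-0.002,0,0.0985]
  ],
  "dr": [
    [0,0,0],
    [0,0,0],
    [0,0,0],
    [0,0,0],
    [0,0,0],
    [0,0,0],
    [0,0,0],
    [0,0,0]
  ]
}}

```text
time: 13.2
tool_pos: [0.5623, -0.0117, 0.0291]
tool_rot: [3.141, -0.0, 1.743]
contact_force: [-0.6, -0.3, -1.0]
opening: 0.0238
grip_force: 15.0
```

Request:
{"op": "arm_command", "data": {
  "fingers": [-0.1,-0.1,-0.1,-0.1,-0.1,-0.1],
  "travel": [
    [0,0,0],
    [0,0,0],
    [0,0,0],
    [0,0,0],
    [0,0,0],
    [0,0,0]
  ],
  "dr": [
    [0,0,0],
    [0,0,0],
    [0,0,0],
    [0,0,0],
    [0,0,0],
    [0,0,0]
  ]
}}

```text
time: 13.7
tool_pos: [0.5624, -0.0128, 0.0282]
tool_rot: [3.141, 0.0, 1.742]
contact_force: [-0.0, 0.8, -0.3]
opening: 0.0501
grip_force: 0.0
```

Request:
{"op": "arm_command", "data": {
  "fingers": [-0.1,-0.1,-0.1,-0.1,-0.1,-0.1],
  "travel": [
    [0,0,-0.015],
    [0,0,-0.03],
    [0,0,-0.06],
    [0,0,-0.09],
    [0,0,-0.12],
    [0,0,-0.14]
  ],
  "dr": [
    [0,0,0],
    [0,0,0],
    [0,0,0],
    [0,0,0],
    [0,0,0],
    [0,0,0]
  ]
}}

```text
time: 14.2
tool_pos: [0.5631, -0.0129, 0.1712]
tool_rot: [3.138, 0.001, 1.742]
contact_force: [-0.3, 0.2, 0.7]
opening: 0.0505
grip_force: 0.0
```

Request:
{"op": "arm_command", "data": {
  "fingers": [-0.1,-0.1,-0.1,-0.1,-0.1,-0.1,-0.1,-0.1],
  "travel": [
    [0.03,0.015,0],
    [0.06,0.03,0],
    [0.09,0.045,0],
    [0.12,0.06,0],
    [0.15,0.075,0],
    [0.18,0.09,0],
    [0.21,0.1,0],
    [0.217,0.106,0]
  ],
  "dr": [
    [0,0,0],
    [0,0,0],
    [0,0,0],
    [0,0,0],
    [0,0,0],
    [0,0,0],
    [0,0,0],
    [0,0,0]
  ]
}}

```text
time: 14.87
tool_pos: [0.6293, 0.224, 0.1676]
tool_rot: [-3.141, -0.002, 1.745]
contact_force: [-0.5, -0.7, 1.0]
opening: 0.0505
grip_force: 0.0
```

Request:
{"op": "arm_command", "data": {
  "fingers": [-0.1,-0.1,-0.1],
  "travel": [
    [0,0,0],
    [0,0,0],
    [0,0,0]
  ],
  "dr": [
    [0,0,0],
    [0,0,0],
    [0,0,0]
  ]
}}

```text
time: 15.12
tool_pos: [0.6296, 0.218, 0.1679]
tool_rot: [-3.141, 0.001, 1.741]
contact_force: [-0.8, -0.3, 0.5]
opening: 0.0508
grip_force: 0.0
```

```bash
python3 - <<'E'
from h import *
w=snap('wrist','w7');b=snap('side','d7')
for n,c in(('w',w),('d',b)):
    for o in blobs(c,.055,.1,box=(.4,.7,-.2,.3)):print(n,o[0],o[1],o[2],o[3],totool(o[1]).round(4),uv(o[1]).round(4))
print(observe()['tool_pos'],observe()['tool_rot'])
E
```

```text
w 321 [0.6308 0.2236 0.0675] [0.022 0.022 0.023] [176. 187. 188.] [0.0057 0.002  0.1008] [0.6597 0.113 ]
w 391 [0.6229 0.1388 0.0672] [0.022 0.021 0.023] [118.  55.  99.] [-0.0766 -0.02    0.1011] [0.6374 0.0308]
w 535 [0.4947 0.2709 0.0674] [0.022 0.022 0.023] [ 70. 124. 216.] [ 0.0752 -0.1241  0.1009] [0.5336 0.1827]
w 173 [0.4202 0.0149 0.0698] [0.029 0.005 0.027] [30. 31. 32.] [-0.1646 -0.2407  0.0985] [ 0.4166 -0.0568]
d 36 [0.6304 0.2206 0.0693] [0.02  0.026 0.026] [153. 165. 168.] [0.0028 0.0011 0.099 ] [0.6587 0.1101]
d 41 [0.6227 0.1367 0.0682] [0.021 0.026 0.025] [118.  64. 106.] [-0.0786 -0.0206  0.1001] [0.6369 0.0287]
d 79 [ 0.5626 -0.0141  0.0737] [0.036 0.027 0.037] [168. 179. 182.] [-0.2171 -0.1052  0.0946] [ 0.552  -0.1097]
d 13 [ 0.5723 -0.0502  0.0799] [0.016 0.01  0.02 ] [142. 153. 157.] [-0.2544 -0.1017  0.0884] [ 0.5554 -0.1469]
d 41 [0.4927 0.2693 0.0688] [0.021 0.026 0.026] [ 64. 111. 195.] [ 0.074  -0.1264  0.0995] [0.5313 0.1815]
d 27 [ 0.4503 -0.0798  0.0719] [0.008 0.023 0.033] [91. 93. 95.] [-0.263  -0.227   0.0964] [ 0.4301 -0.1553]
d 73 [0.4245 0.0069 0.0717] [0.043 0.015 0.031] [53. 55. 57.] [-0.1732 -0.2378  0.0966] [ 0.4195 -0.0655]
d 27 [ 0.4231 -0.0835  0.0743] [0.008 0.024 0.033] [128. 135. 141.] [-0.2621 -0.2544  0.094 ] [ 0.4027 -0.1543]
[0.62973455 0.2176732  0.1682515 ] [-3.14139843e+00  3.09994765e-04  1.74008622e+00]
```

Request:
{"op": "arm_command", "data": {
  "fingers": [-0.1,-0.1,-0.1,-0.1,-0.1,-0.1,-0.1,-0.1],
  "travel": [
    [0.004,0.0015,0.03],
    [0.004,0.0015,0.06],
    [0.004,0.0015,0.09],
    [0.004,0.0015,0.115],
    [0.004,0.0015,0.135],
    [0.004,0.0015,0.147],
    [0.004,0.0015,0.152],
    [0.004,0.0015,0.152]
  ],
  "dr": [
    [0,0,0],
    [0,0,0],
    [0,0,0],
    [0,0,0],
    [0,0,0],
    [0,0,0],
    [0,0,0],
    [0,0,0]
  ]
}}

```text
time: 15.88
tool_pos: [0.6303, 0.2226, 0.0155]
tool_rot: [-3.14, 0.0, 1.741]
contact_force: [-0.2, -0.2, 0.2]
opening: 0.0504
grip_force: 0.0
```

Request:
{"op": "arm_command", "data": {
  "fingers": [0.9,0.9,0.9,0.9,0.9,0.9,0.9,0.9],
  "squeeze": 15,
  "travel": [
    [0,0,0],
    [0,0,0],
    [0,0,0],
    [0,0,0],
    [0,0,0],
    [0,0,0],
    [0,0,0],
    [0,0,0]
  ],
  "dr": [
    [0,0,0],
    [0,0,0],
    [0,0,0],
    [0,0,0],
    [0,0,0],
    [0,0,0],
    [0,0,0],
    [0,0,0]
  ]
}}

```text
time: 16.55
tool_pos: [0.6309, 0.2234, 0.0168]
tool_rot: [3.141, 0.0, 1.742]
contact_force: [-1.6, -0.4, 5.2]
opening: 0.0238
grip_force: 15.0
```

Request:
{"op": "arm_command", "data": {
  "fingers": [0.9,0.9,0.9,0.9,0.9],
  "travel": [
    [0,0,-0.03],
    [0,0,-0.06],
    [0,0,-0.09],
    [0,0,-0.11],
    [0,0,-0.11]
  ],
  "dr": [
    [0,0,0],
    [0,0,0],
    [0,0,0],
    [0,0,0],
    [0,0,0]
  ]
}}

```text
time: 16.97
tool_pos: [0.6331, 0.224, 0.1311]
tool_rot: [3.133, -0.0, 1.742]
contact_force: [0.6, 0.1, -1.3]
opening: 0.0235
grip_force: 15.0
```

Request:
{"op": "arm_command", "data": {
  "fingers": [0.9,0.9,0.9,0.9,0.9,0.9,0.9,0.9],
  "travel": [
    [-0.022,-0.013,0],
    [-0.05,-0.031,0],
    [-0.08,-0.05,0],
    [-0.11,-0.068,0],
    [-0.14,-0.087,0],
    [-0.16,-0.1,0],
    [-0.172,-0.107,0],
    [-0.172,-0.107,0]
  ],
  "dr": [
    [0,0,0],
    [0,0,0],
    [0,0,0],
    [0,0,0],
    [0,0,0],
    [0,0,0],
    [0,0,0],
    [0,0,0]
  ]
}}

```text
time: 17.63
tool_pos: [0.5531, 0.0334, 0.125]
tool_rot: [-3.139, 0.0, 1.739]
contact_force: [-0.0, 0.2, -1.6]
opening: 0.0235
grip_force: 15.0
```

Request:
{"op": "arm_command", "data": {
  "fingers": [0.9,0.9,0.9],
  "travel": [
    [0,0,0],
    [0,0,0],
    [0,0,0]
  ],
  "dr": [
    [0,0,0],
    [0,0,0],
    [0,0,0]
  ]
}}

```text
time: 17.88
tool_pos: [0.5548, 0.0369, 0.1257]
tool_rot: [-3.141, -0.0, 1.743]
contact_force: [0.2, -0.3, -1.6]
opening: 0.0235
grip_force: 15.0
```

```bash
python3 - <<'E'
from h import *
b=snap('side','d8')
for o in blobs(b,.055,.098,box=(.4,.7,-.2,.3)):print(o,uv(o[1]))
s=observe();print(s['tool_pos'],s['tool_rot'],uv(s['tool_pos']),s['opening'])
E
```

```text
(np.int64(80), array([ 0.5631, -0.0149,  0.075 ]), array([0.034, 0.026, 0.04 ]), array([173., 184., 187.])) [ 0.55234707 -0.11052755]
(np.int64(13), array([ 0.5723, -0.0502,  0.0817]), array([0.015, 0.01 , 0.019]), array([145., 156., 159.])) [ 0.55540442 -0.14687837]
(np.int64(42), array([0.4926, 0.2678, 0.0687]), array([0.021, 0.024, 0.026]), array([ 64., 111., 195.])) [0.53099403 0.18004704]
(np.int64(26), array([ 0.4505, -0.0798,  0.074 ]), array([0.008, 0.021, 0.032]), array([91., 93., 95.])) [ 0.43034354 -0.15531493]
(np.int64(71), array([0.4241, 0.0076, 0.0727]), array([0.042, 0.015, 0.029]), array([48., 49., 51.])) [ 0.41920508 -0.06469675]
(np.int64(27), array([ 0.4231, -0.0843,  0.0742]), array([0.009, 0.023, 0.034]), array([130., 137., 143.])) [ 0.40257742 -0.15508552]
[0.55473001 0.03685372 0.12575416] [-3.14149417e+00 -2.18534983e-04  1.74337769e+00] [ 0.55290819 -0.05810437] 0.023684569805170995
```

Request:
{"op": "arm_command", "data": {
  "fingers": [0.9,0.9,0.9,0.9,0.9,0.9,0.9,0.9],
  "travel": [
    [-0.003,-0.001,0.02],
    [-0.003,-0.001,0.04],
    [-0.003,-0.001,0.06],
    [-0.003,-0.001,0.078],
    [-0.003,-0.001,0.09],
    [-0.003,-0.001,0.095],
    [-0.003,-0.001,0.0985],
    [-0.003,-0.001,0.0985]
  ],
  "dr": [
    [0,0,0],
    [0,0,0],
    [0,0,0],
    [0,0,0],
    [0,0,0],
    [0,0,0],
    [0,0,0],
    [0,0,0]
  ]
}}

```text
time: 18.6
tool_pos: [0.554, 0.0331, 0.0283]
tool_rot: [-3.142, 0.0, 1.743]
contact_force: [0.1, 0.9, -1.7]
opening: 0.0239
grip_force: 15.0
```

Request:
{"op": "arm_command", "data": {
  "fingers": [-0.1,-0.1,-0.1,-0.1,-0.1,-0.1],
  "travel": [
    [0,0,0],
    [0,0,0],
    [0,0,0],
    [0,0,0],
    [0,0,0],
    [0,0,0]
  ],
  "dr": [
    [0,0,0],
    [0,0,0],
    [0,0,0],
    [0,0,0],
    [0,0,0],
    [0,0,0]
  ]
}}

```text
time: 19.1
tool_pos: [0.554, 0.0325, 0.0277]
tool_rot: [3.141, 0.0, 1.742]
contact_force: [-0.4, 0.3, -0.2]
opening: 0.05
grip_force: 0.0
```

Request:
{"op": "arm_command", "data": {
  "fingers": [-0.1,-0.1,-0.1,-0.1,-0.1,-0.1],
  "travel": [
    [0,0,-0.015],
    [0,0,-0.03],
    [0,0,-0.06],
    [0,0,-0.09],
    [0,0,-0.12],
    [0,0,-0.15]
  ],
  "dr": [
    [0,0,0],
    [0,0,0],
    [0,0,0],
    [0,0,0],
    [0,0,0],
    [0,0,0]
  ]
}}

```text
time: 19.6
tool_pos: [0.5537, 0.0325, 0.1791]
tool_rot: [-3.141, 0.0, 1.742]
contact_force: [0.2, 0.2, -0.3]
opening: 0.0505
grip_force: 0.0
```

Request:
{"op": "arm_command", "data": {
  "fingers": [-0.1,-0.1,-0.1,-0.1,-0.1,-0.1],
  "travel": [
    [-0.0,-0.035,0],
    [-0.01,-0.07,0],
    [-0.02,-0.1,0],
    [-0.03,-0.12,0],
    [-0.03,-0.12,0],
    [-0.03,-0.12,0]
  ],
  "dr": [
    [0,0,0],
    [0,0,0],
    [0,0,0],
    [0,0,0],
    [0,0,0],
    [0,0,0]
  ]
}}

```text
time: 20.1
tool_pos: [0.4406, -0.0179, 0.1781]
tool_rot: [3.14, 0.0, 1.74]
contact_force: [0.1, 0.0, 0.6]
opening: 0.0503
grip_force: 0.0
```

```bash
python3 - <<'E'
from h import *
w=snap('wrist','w9');b=snap('side','d9');a=snap('scene','s9')
for n,c in(('w',w),('d',b),('s',a)):
    for o in blobs(c,.08 if 0 else .055,.1,box=(.4,.6,-.2,.12)):print(n,o[0],o[1],o[2],o[3],totool(o[1]).round(4),uv(o[1]).round(4))
print(observe()['tool_pos'],observe()['tool_rot'],uv(observe()['tool_pos']))
cv2.imwrite('pics/m9.png',np.hstack([cv2.resize(w['color'],(400,300)),cv2.resize(a['color'][170:260,200:320],(400,300),interpolation=2)]))
E
```

```text
w 2372 [ 0.5604 -0.007   0.0728] [0.04  0.108 0.035] [171. 179. 180.] [-0.0101  0.1187  0.1049] [ 0.551  -0.1023]
w 193 [ 0.4512 -0.0759  0.0717] [0.01  0.024 0.029] [112. 113. 113.] [-0.0594 -0.0006  0.106 ] [ 0.4317 -0.1516]
w 520 [0.4249 0.0109 0.0735] [0.042 0.015 0.023] [55. 55. 56.] [ 0.0306 -0.0117  0.1042] [ 0.4206 -0.0616]
w 209 [ 0.4242 -0.0805  0.0729] [0.01  0.023 0.028] [163. 169. 176.] [-0.0593 -0.028   0.1048] [ 0.4043 -0.1515]
d 152 [0.5566 0.008  0.0734] [0.037 0.069 0.036] [171. 183. 186.] [0.0053 0.1175 0.1043] [ 0.5498 -0.0869]
d 13 [ 0.5721 -0.0509  0.0836] [0.015 0.011 0.022] [143. 154. 158.] [-0.0554  0.1228  0.0941] [ 0.5551 -0.1475]
d 25 [ 0.4509 -0.0792  0.0732] [0.008 0.022 0.031] [91. 94. 95.] [-0.0626 -0.0015  0.1045] [ 0.4308 -0.1548]
d 72 [0.424  0.0069 0.0719] [0.041 0.015 0.032] [52. 54. 56.] [ 0.0268 -0.0133  0.1058] [ 0.419  -0.0654]
d 26 [ 0.4229 -0.0834  0.0725] [0.008 0.023 0.033] [132. 138. 145.] [-0.062  -0.0298  0.1052] [ 0.4025 -0.1542]
s 351 [ 0.5574 -0.0103  0.074 ] [0.04  0.114 0.037] [171. 178. 184.] [-0.0129  0.1152  0.1037] [ 0.5475 -0.105 ]
s 104 [0.4217 0.0099 0.0722] [0.042 0.016 0.033] [68. 70. 75.] [ 0.0302 -0.0151  0.1055] [ 0.4172 -0.062 ]
[ 0.44168529 -0.01725691  0.17768024] [3.14088528e+00 1.30065681e-04 1.74200707e+00] [ 0.43230288 -0.09218413]
```

View pics/m9.png

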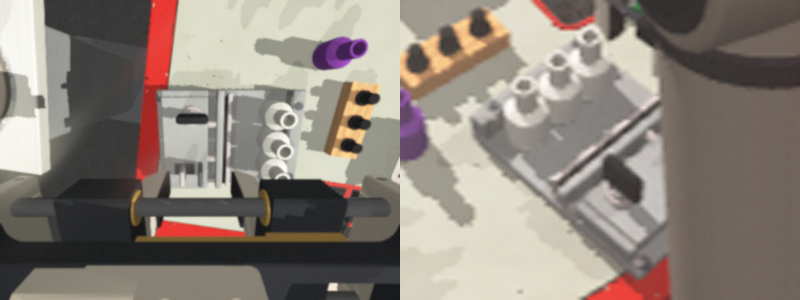

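All three bottles stand in the vise: in the wrist view at (288,118), (284,150) and (280,177), with the jaw open. Now to the squeeze point.

Request:
{"op": "arm_command", "data": {
  "fingers": [-0.1,-0.1,-0.1,-0.1,-0.1,-0.1,-0.1,-0.1],
  "travel": [
    [-0.03,-0.004,0],
    [-0.06,-0.007,0],
    [-0.06,-0.007,0.03],
    [-0.06,-0.007,0.06],
    [-0.06,-0.007,0.085],
    [-0.06,-0.007,0.105],
    [-0.06,-0.007,0.125],
    [-0.06,-0.007,0.125]
  ],
  "dr": [
    [0,0,0],
    [0,0,0],
    [0,0,0],
    [0,0,0],
    [0,0,0],
    [0,0,0],
    [0,0,0],
    [0,0,0]
  ]
}}

```text
time: 20.92
tool_pos: [0.4427, -0.0768, 0.0494]
tool_rot: [-3.136, -0.003, 1.742]
contact_force: [-0.3, 0.2, -0.3]
opening: 0.0507
grip_force: 0.0
```

Request:
{"op": "arm_command", "data": {
  "fingers": [-0.1,-0.1,-0.1,-0.1],
  "travel": [
    [0,0,0.012],
    [0,0,0.024],
    [0,0,0.0335],
    [0,0,0.0335]
  ],
  "dr": [
    [0,0,0],
    [0,0,0],
    [0,0,0],
    [0,0,0]
  ]
}}

```text
time: 21.25
tool_pos: [0.4435, -0.0772, 0.0182]
tool_rot: [-3.139, -0.001, 1.742]
contact_force: [-3.6, -1.1, -3.0]
opening: 0.0505
grip_force: 1.5
```

```bash
python3 - <<'E'
from h import *
w=snap('wrist','w10')
s=observe();print(s['tool_pos'],s['tool_rot'],uv(s['tool_pos']),s['contact_force'],s['opening'])
cv2.imwrite('pics/w10.png',cv2.resize(w['color'][150:330,150:390],(600,450),interpolation=2))
E
```

```text
[ 0.44361999 -0.07730383  0.01877358] [-3.13924436e+00 -1.19419687e-03  1.74239050e+00] [ 0.42398879 -0.15168414] [-3.16837206 -0.93195062 -2.39404654] 0.05041658753055146
```

View pics/w10.png

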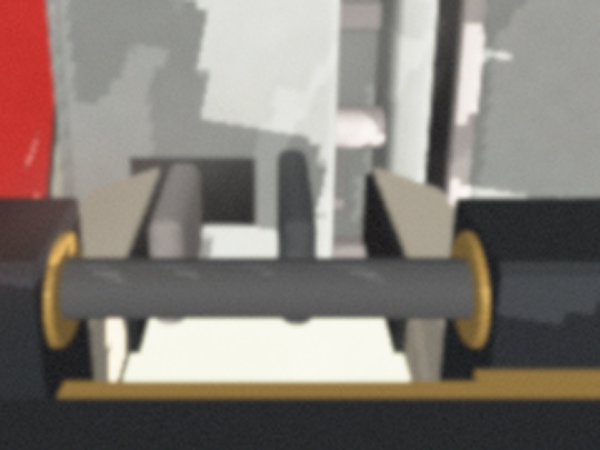

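The fingers straddle the lever (left) and the bar (right); the left one just touches the lever. Closing.

Request:
{"op": "arm_command", "data": {
  "fingers": [0.9,0.9,0.9,0.9,0.9,0.9,0.9,0.9],
  "squeeze": 25,
  "travel": [
    [0,0.001,0],
    [0,0.001,0],
    [0,0.001,0],
    [0,0.001,0],
    [0,0.001,0],
    [0,0.001,0],
    [0,0.001,0],
    [0,0.001,0]
  ],
  "dr": [
    [0,0,0],
    [0,0,0],
    [0,0,0],
    [0,0,0],
    [0,0,0],
    [0,0,0],
    [0,0,0],
    [0,0,0]
  ]
}}

```text
time: 21.97
tool_pos: [0.4454, -0.0771, 0.0194]
tool_rot: [3.141, -0.0, 1.742]
contact_force: [1.6, 5.2, -4.9]
opening: 0.0259
grip_force: 23.7
```

Request:
{"op": "arm_command", "data": {
  "fingers": [1,1,1,1],
  "squeeze": 30,
  "travel": [
    [0,0,0],
    [0,0,0],
    [0,0,0],
    [0,0,0]
  ],
  "dr": [
    [0,0,0],
    [0,0,0],
    [0,0,0],
    [0,0,0]
  ]
}}

```text
time: 22.3
tool_pos: [0.4454, -0.0772, 0.0193]
tool_rot: [3.141, -0.0, 1.742]
contact_force: [1.7, 4.6, -5.1]
opening: 0.0261
grip_force: 28.4
```

Request:
{"op": "arm_command", "data": {
  "fingers": [1,1,1,1,1,1],
  "travel": [
    [0,0.003,0],
    [0,0.006,0],
    [0,0.009,0],
    [0,0.012,0],
    [0,0.012,0],
    [0,0.012,0]
  ],
  "dr": [
    [0,0,0],
    [0,0,0],
    [0,0,0],
    [0,0,0],
    [0,0,0],
    [0,0,0]
  ]
}}

```text
time: 22.8
tool_pos: [0.4574, -0.0751, 0.0193]
tool_rot: [3.141, -0.0, 1.742]
contact_force: [-0.7, 6.8, -2.2]
opening: 0.0259
grip_force: 28.5
```

Request:
{"op": "arm_command", "data": {
  "fingers": [1,1,1,1,1,1,1,1],
  "travel": [
    [0,0.005,0],
    [0,0.01,0],
    [0,0.015,0],
    [0,0.02,0],
    [0,0.023,0],
    [0,0.025,0],
    [0,0.026,0],
    [0,0.026,0]
  ],
  "dr": [
    [0,0,0],
    [0,0,0],
    [0,0,0],
    [0,0,0],
    [0,0,0],
    [0,0,0],
    [0,0,0],
    [0,0,0]
  ]
}}

```text
time: 23.47
tool_pos: [0.4828, -0.0707, 0.0194]
tool_rot: [-3.142, -0.0, 1.742]
contact_force: [-1.4, 4.2, -1.1]
opening: 0.0254
grip_force: 28.4
```

```bash
python3 - <<'E'
from h import *
w=snap('wrist','w11');a=snap('scene','s11')
s=observe();print(s['tool_pos'],uv(s['tool_pos']),s['contact_force'],s['opening'])
for c in (w,a):
    P=cloud(c).reshape(-1,3);U=uv(P.T).T
    m=(U[:,0]>.44)&(U[:,0]<.62)&(U[:,1]>-.12)&(U[:,1]<-.03)&(c['z_map'].ravel()>0)
    for z0,z1 in((.034,.046),(.056,.1)):
        k=m&(P[:,2]>z0)&(P[:,2]<z1);h,e=np.histogram(U[k,0],bins=np.arange(.44,.62,.004));print(z0,[(round(float(x),3),int(n)) for x,n in zip(e,h) if n>2])
cv2.imwrite('pics/w11.png',cv2.resize(w['color'][100:280,180:420],(640,480),interpolation=2))
E
```

```text
[ 0.48284371 -0.07071276  0.01934517] [ 0.46376202 -0.1518655 ] [-1.56537797  5.03827255 -0.93187965] 0.025984681060857256
0.034 [(0.44, 791), (0.444, 781), (0.448, 763), (0.452, 740), (0.456, 710), (0.46, 675), (0.464, 741), (0.468, 747), (0.472, 767), (0.476, 782), (0.48, 785), (0.484, 385), (0.488, 78), (0.492, 82), (0.496, 101), (0.5, 1129), (0.504, 969), (0.508, 810), (0.512, 879), (0.516, 1239), (0.52, 926), (0.524, 17), (0.528, 282), (0.532, 358), (0.536, 150), (0.54, 85), (0.544, 43), (0.548, 27), (0.572, 181), (0.576, 499), (0.58, 429), (0.584, 427), (0.588, 451), (0.592, 425), (0.596, 99)]
0.056 [(0.44, 201), (0.444, 263), (0.448, 263), (0.452, 266), (0.456, 266), (0.46, 269), (0.464, 259), (0.468, 264), (0.472, 268), (0.476, 266), (0.48, 227), (0.484, 24), (0.532, 44), (0.536, 496), (0.54, 2959), (0.544, 1469), (0.548, 809), (0.552, 683), (0.556, 1356), (0.56, 1725), (0.564, 36)]
0.034 [(0.44, 14), (0.444, 10), (0.448, 5), (0.452, 11), (0.456, 5), (0.46, 11), (0.464, 9), (0.468, 11), (0.472, 12), (0.476, 13), (0.48, 11), (0.496, 30), (0.5, 23), (0.504, 24), (0.508, 16), (0.512, 31), (0.516, 32), (0.52, 8), (0.528, 18), (0.532, 7), (0.536, 6), (0.54, 6), (0.572, 9), (0.576, 12), (0.58, 19), (0.584, 13), (0.588, 20), (0.592, 11)]
0.056 [(0.44, 8), (0.444, 9), (0.448, 8), (0.452, 9), (0.456, 10), (0.46, 5), (0.464, 7), (0.468, 10), (0.472, 5), (0.476, 9), (0.48, 3), (0.532, 12), (0.536, 38), (0.54, 55), (0.544, 23), (0.548, 25), (0.552, 21), (0.556, 33), (0.56, 7), (0.564, 4)]
```

View pics/w11.png

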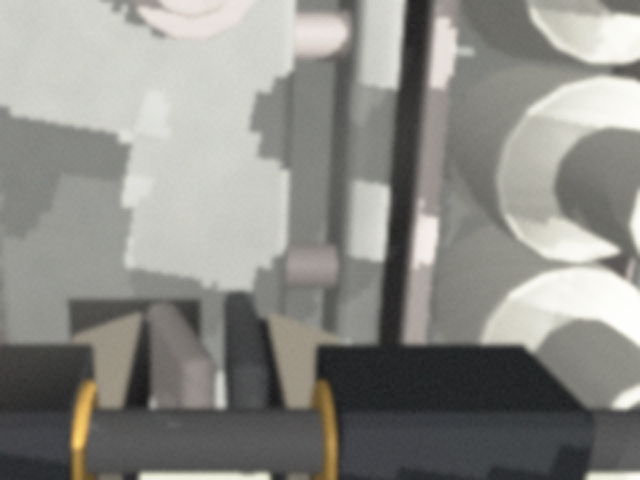

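The jaw pad is at u≈0.524 and the bottle fronts at about 0.529. I'll close the remaining ~7 mm slowly and watch the force.

Request:
{"op": "arm_command", "data": {
  "fingers": [1,1,1,1,1,1,1,1],
  "travel": [
    [0,0.001,0],
    [0,0.002,0],
    [0,0.003,0],
    [0,0.004,0],
    [0,0.005,0],
    [0,0.0055,0],
    [0,0.006,0],
    [0,0.006,0]
  ],
  "dr": [
    [0,0,0],
    [0,0,0],
    [0,0,0],
    [0,0,0],
    [0,0,0],
    [0,0,0],
    [0,0,0],
    [0,0,0]
  ]
}}

```text
time: 24.23
tool_pos: [0.4885, -0.0698, 0.0194]
tool_rot: [-3.141, -0.0, 1.742]
contact_force: [-2.2, 4.8, 0.4]
opening: 0.0258
grip_force: 28.3
```

Request:
{"op": "arm_command", "data": {
  "fingers": [1,1,1,1],
  "travel": [
    [0,0.0005,0],
    [0,0.001,0],
    [0,0.0015,0],
    [0,0.0015,0]
  ],
  "dr": [
    [0,0,0],
    [0,0,0],
    [0,0,0],
    [0,0,0]
  ]
}}

```text
time: 24.57
tool_pos: [0.4898, -0.0696, 0.0194]
tool_rot: [-3.141, -0.0, 1.742]
contact_force: [-2.7, 5.6, -0.4]
opening: 0.0259
grip_force: 28.3
```

Request:
{"op": "arm_command", "data": {
  "fingers": [1,1,1,1],
  "travel": [
    [0,0.0005,0],
    [0,0.001,0],
    [0,0.0015,0],
    [0,0.0015,0]
  ],
  "dr": [
    [0,0,0],
    [0,0,0],
    [0,0,0],
    [0,0,0]
  ]
}}

```text
time: 24.9
tool_pos: [0.4909, -0.0693, 0.0194]
tool_rot: [-3.14, -0.001, 1.742]
contact_force: [-4.5, 4.3, 0.7]
opening: 0.0258
grip_force: 28.2
```

```bash
python3 - <<'E'
from h import *
w=snap('wrist','w12')
s=observe();print(s['tool_pos'],uv(s['tool_pos']),s['contact_force'],s['opening'])
c=w
P=cloud(c).reshape(-1,3);U=uv(P.T).T
for v0 in(-.12,-.085):
    m=(U[:,0]>.44)&(U[:,0]<.62)&(U[:,1]>v0)&(U[:,1]<v0+.03)&(c['z_map'].ravel()>0)
    for z0,z1 in((.034,.046),(.046,.056),(.056,.1)):
        k=m&(P[:,2]>z0)&(P[:,2]<z1);h,e=np.histogram(U[k,0],bins=np.arange(.50,.61,.003));print(v0,z0,[(round(float(x),3),int(n)) for x,n in zip(e,h) if n>2])
E
```

```text
[ 0.4909091  -0.06931984  0.01934217] [ 0.47194681 -0.15186571] [-3.90467056  3.65654766  1.37303252] 0.02607966101214267
-0.12 0.034 [(0.506, 87), (0.509, 222), (0.512, 206), (0.515, 207), (0.518, 151), (0.521, 201), (0.524, 284), (0.527, 212), (0.53, 193), (0.533, 106), (0.536, 53), (0.539, 26), (0.575, 37), (0.578, 61), (0.581, 89), (0.584, 96), (0.587, 100), (0.59, 101), (0.593, 114), (0.596, 25)]
-0.12 0.046 [(0.53, 96), (0.533, 267), (0.536, 223), (0.539, 111), (0.542, 43), (0.545, 27), (0.548, 12), (0.551, 7), (0.554, 7), (0.557, 8), (0.56, 21), (0.563, 37), (0.566, 38), (0.569, 22), (0.572, 5)]
-0.12 0.056 [(0.536, 93), (0.539, 331), (0.542, 1014), (0.545, 443), (0.548, 318), (0.551, 223), (0.554, 245), (0.557, 360), (0.56, 821), (0.563, 97), (0.566, 7)]
-0.085 0.034 [(0.5, 58), (0.503, 58), (0.506, 139), (0.509, 272), (0.512, 250), (0.515, 238), (0.518, 185), (0.521, 248), (0.524, 343), (0.527, 242), (0.53, 240), (0.533, 94), (0.536, 32), (0.539, 33), (0.542, 13), (0.545, 11), (0.548, 8), (0.572, 4), (0.575, 97), (0.578, 93), (0.581, 88), (0.584, 93), (0.587, 94), (0.59, 103), (0.593, 103), (0.596, 28)]
-0.085 0.046 [(0.53, 113), (0.533, 272), (0.536, 197), (0.539, 103), (0.542, 72), (0.545, 58), (0.548, 61), (0.551, 45), (0.554, 34), (0.557, 38), (0.56, 35), (0.563, 37), (0.566, 25), (0.569, 5)]
-0.085 0.056 [(0.533, 9), (0.536, 110), (0.539, 354), (0.542, 1220), (0.545, 402), (0.548, 199), (0.551, 161), (0.554, 131), (0.557, 333), (0.56, 1121), (0.563, 142)]
```

Request:
{"op": "arm_command", "data": {
  "fingers": [1,1,1,1],
  "travel": [
    [0,0.0005,0],
    [0,0.001,0],
    [0,0.0015,0],
    [0,0.0015,0]
  ],
  "dr": [
    [0,0,0],
    [0,0,0],
    [0,0,0],
    [0,0,0]
  ]
}}

```text
time: 25.28
tool_pos: [0.4918, -0.0692, 0.0194]
tool_rot: [-3.139, -0.001, 1.742]
contact_force: [-6.6, 3.7, 2.9]
opening: 0.0258
grip_force: 28.0
```

Request:
{"op": "arm_command", "data": {
  "fingers": [1,1,1,1],
  "travel": [
    [0,0.0005,0],
    [0,0.001,0],
    [0,0.0015,0],
    [0,0.0015,0]
  ],
  "dr": [
    [0,0,0],
    [0,0,0],
    [0,0,0],
    [0,0,0]
  ]
}}

```text
time: 25.62
tool_pos: [0.4925, -0.069, 0.0194]
tool_rot: [-3.138, -0.001, 1.742]
contact_force: [-9.9, 2.3, 4.9]
opening: 0.0255
grip_force: 27.8
```

Contact is confirmed, with force rising at about 4 N/mm. Letting the lever go and lifting away.

Request:
{"op": "arm_command", "data": {
  "fingers": [-0.25,-0.25,-0.25,-0.25,-0.25,-0.25,-0.25,-0.25],
  "travel": [
    [0,0,0],
    [0,0,0],
    [0,0,0],
    [0,0,0],
    [0,0,0],
    [0,0,0],
    [0,0,0],
    [0,0,0]
  ],
  "dr": [
    [0,0,0],
    [0,0,0],
    [0,0,0],
    [0,0,0],
    [0,0,0],
    [0,0,0],
    [0,0,0],
    [0,0,0]
  ]
}}

```text
time: 26.28
tool_pos: [0.4948, -0.0693, 0.0193]
tool_rot: [3.141, 0.001, 1.742]
contact_force: [0.9, 0.2, 0.0]
opening: 0.0577
grip_force: 0.0
```

Request:
{"op": "arm_command", "data": {
  "fingers": [-0.25,-0.25,-0.25,-0.25,-0.25,-0.25],
  "travel": [
    [0,0,-0.015],
    [0,0,-0.035],
    [0,0,-0.06],
    [0,0,-0.09],
    [0,0,-0.12],
    [0,0,-0.15]
  ],
  "dr": [
    [0,0,0],
    [0,0,0],
    [0,0,0],
    [0,0,0],
    [0,0,0],
    [0,0,0]
  ]
}}

```text
time: 26.78
tool_pos: [0.4942, -0.0691, 0.1705]
tool_rot: [3.142, 0.0, 1.742]
contact_force: [-0.0, -0.2, 0.5]
opening: 0.0572
grip_force: 0.0
```

Request:
{"op": "arm_command", "data": {
  "fingers": [-0.25,-0.25,-0.25,-0.25,-0.25,-0.25],
  "travel": [
    [0.03,-0.01,0],
    [0.06,-0.02,0],
    [0.09,-0.02,0],
    [0.12,-0.02,0],
    [0.12,-0.02,0],
    [0.12,-0.02,0]
  ],
  "dr": [
    [0,0,0],
    [0,0,0],
    [0,0,0],
    [0,0,0],
    [0,0,0],
    [0,0,0]
  ]
}}

```text
time: 27.28
tool_pos: [0.4541, 0.0468, 0.1693]
tool_rot: [3.141, 0.0, 1.745]
contact_force: [-0.1, 0.5, 0.2]
opening: 0.0575
grip_force: 0.0
```

```bash
python3 - <<'E'
from h import *
w=snap('wrist','w13');b=snap('side','d13')
for n,c in(('w',w),('d',b)):
    for o in blobs(c,.062,.1,box=(.4,.62,-.2,.12)):print(n,o[0],o[1],o[2],o[3],totool(o[1]).round(4),uv(o[1]).round(4))
s=observe();print(s['tool_pos'],s['tool_rot'],uv(s['tool_pos']))
P=cloud(w).reshape(-1,3);U=uv(P.T).T
m=(U[:,0]>.4)&(U[:,0]<.51)&(U[:,1]>-.1)&(U[:,1]<-.02)&(P[:,2]>.065)&(P[:,2]<.09)
(cx,cy),sz,an=cv2.minAreaRect(U[m].astype(np.float32)*1000);print('knob',cx,cy,sz,an)
cv2.imwrite('pics/w13.png',w['color'])
E
```

```text
w 526 [0.5555 0.034  0.0767] [0.022 0.021 0.028] [167. 174. 175.] [-0.0283  0.0976  0.0924] [ 0.5532 -0.061 ]
w 19 [ 5.651e-01 -2.000e-04  7.090e-02] [0.006 0.002 0.015] [145. 154. 156.] [-0.0636  0.1012  0.0982] [ 0.5568 -0.0964]
w 71 [ 0.5032 -0.0725  0.0847] [0.009 0.014 0.004] [134. 138. 137.] [-0.1243  0.0279  0.0844] [ 0.4835 -0.1571]
w 574 [0.475  0.0198 0.0739] [0.042 0.015 0.022] [70. 72. 73.] [-0.0286  0.0158  0.0952] [ 0.4714 -0.0613]
w 70 [ 0.4825 -0.0759  0.0807] [0.009 0.013 0.012] [200. 207. 213.] [-0.1242  0.0069  0.0884] [ 0.4625 -0.1569]
d 13 [ 0.5722 -0.0495  0.0824] [0.017 0.009 0.023] [143. 154. 157.] [-0.1134  0.0998  0.0867] [ 0.5554 -0.1462]
d 50 [ 0.5637 -0.0142  0.0772] [0.021 0.025 0.03 ] [163. 175. 178.] [-0.0772  0.0974  0.0919] [ 0.5531 -0.1099]
d 53 [0.5554 0.0315 0.0785] [0.022 0.026 0.031] [162. 174. 177.] [-0.0308  0.097   0.0906] [ 0.5527 -0.0635]
d 24 [ 0.5015 -0.0692  0.0762] [0.009 0.024 0.027] [87. 89. 91.] [-0.1208  0.0268  0.0929] [ 0.4824 -0.1536]
d 61 [0.4746 0.0161 0.0758] [0.044 0.015 0.026] [44. 45. 46.] [-0.0322  0.0148  0.0933] [ 0.4704 -0.0649]
d 27 [ 0.4795 -0.0744  0.0765] [0.011 0.024 0.025] [131. 137. 144.] [-0.1222  0.0042  0.0926] [ 0.4598 -0.1549]
[0.45453696 0.04526809 0.16914556] [3.14126561e+00 5.87985674e-04 1.74202909e+00] [ 0.45560937 -0.03275898]
knob 471.62188720703125 -61.928794860839844 (44.68172836303711, 11.091156005859375) 0.3352847695350647
```

View pics/w13.png

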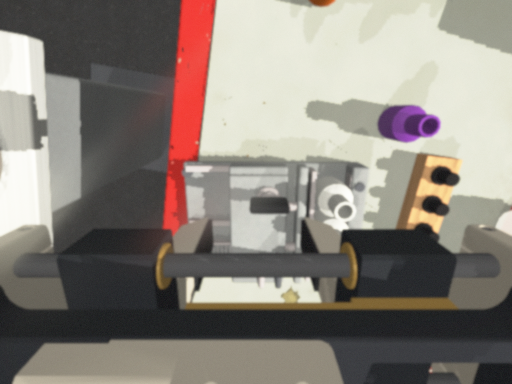

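The vise holds the three bottles. The knob bar, at (270,205) in the picture, lies along u at (0.471, -0.0625). The lever is still partly open, with its pawl riding on a pin. I'll rotate the tool 90° over the knob.

Request:
{"op": "arm_command", "data": {
  "fingers": [0.35,0.35,0.35,0.35,0.35,0.35,0.35,0.35],
  "travel": [
    [-0.015,0.008,0],
    [-0.03,0.0155,0],
    [-0.03,0.0155,0],
    [-0.03,0.0155,0],
    [-0.03,0.0155,0],
    [-0.03,0.0155,0],
    [-0.03,0.0155,0],
    [-0.03,0.0155,0]
  ],
  "dr": [
    [0,0,-7],
    [0,0,-14],
    [0,0,-21],
    [0,0,-28],
    [0,0,-35],
    [0,0,-42],
    [0,0,-49],
    [0,0,-56]
  ]
}}

```text
time: 28.05
tool_pos: [0.4749, 0.0173, 0.1689]
tool_rot: [-3.141, -0.0, 2.723]
contact_force: [-0.6, -0.2, -0.4]
opening: 0.03
grip_force: 0.0
```

Request:
{"op": "arm_command", "data": {
  "fingers": [0.35,0.35,0.35,0.35,0.35,0.35,0.35],
  "travel": [
    [0,0,0],
    [0,0,0],
    [0,0,0],
    [0,0,0],
    [0,0,0],
    [0,0,0],
    [0,0,0]
  ],
  "dr": [
    [0,0,-7],
    [0,0,-14],
    [0,0,-21],
    [0,0,-28],
    [0,0,-34],
    [0,0,-34],
    [0,0,-34]
  ]
}}

```text
time: 28.63
tool_pos: [0.4748, 0.0178, 0.169]
tool_rot: [-3.141, -0.0, -2.975]
contact_force: [-0.1, -0.4, -0.3]
opening: 0.0297
grip_force: 0.0
```

```bash
python3 - <<'E'
from h import *
w=snap('wrist','w14')
s=observe();print(s['tool_pos'],s['tool_rot'],uv(s['tool_pos']),s['opening'],s['qpos'])
b=read_camera('side')
for o in blobs(b,.062,.1,box=(.4,.62,-.2,.12)):print(o[1],uv(o[1]),totool(o[1]))
E
```

```text
[0.47475037 0.01796567 0.16898302] [-3.14146407e+00 -1.78407083e-04 -2.97535545e+00] [ 0.4708807  -0.06310351] 0.029820732742673075 [-1.23557735e-01  2.73208695e-01  1.69309462e+00 -1.88761728e-04
  1.17542357e+00 -1.86051856e+00]
[ 0.5725 -0.0496  0.0804] [ 0.55570363 -0.14632117] [-0.08512845 -0.08308846  0.08861499]
[ 0.5632 -0.0139  0.0791] [ 0.55261582 -0.10955916] [-0.08189709 -0.04633879  0.08991499]
[0.5564 0.0317 0.079 ] [ 0.5536766  -0.06346713] [-0.08277787 -0.00024297  0.09001499]
[ 0.5017 -0.0706  0.0768] [ 0.48236235 -0.1549639 ] [-0.01182148 -0.09201754  0.09221499]
[0.4745 0.0163 0.0759] [ 0.47035046 -0.06470226] [ 0.00054281 -0.00180349  0.09311499]
[ 0.4797 -0.0743  0.0762] [ 0.4600536 -0.1548653] [ 0.01048748 -0.09200606  0.09281499]
```

Request:
{"op": "arm_command", "data": {
  "fingers": [0.35,0.35,0.35,0.35,0.35,0.35,0.35,0.35],
  "travel": [
    [0,0,0.03],
    [0,0,0.055],
    [0,0,0.075],
    [0,0,0.095],
    [0,0,0.115],
    [0,0,0.135],
    [0,0,0.149],
    [0,0,0.149]
  ],
  "dr": [
    [0,0,0],
    [0,0,0],
    [0,0,0],
    [0,0,0],
    [0,0,0],
    [0,0,0],
    [0,0,0],
    [0,0,0]
  ]
}}

```text
time: 29.4
tool_pos: [0.4727, 0.0188, 0.0177]
tool_rot: [3.14, -0.005, -2.973]
contact_force: [-0.9, 0.6, -0.7]
opening: 0.03
grip_force: 0.0
```

Request:
{"op": "arm_command", "data": {
  "fingers": [1,1,1,1,1,1],
  "squeeze": 25,
  "travel": [
    [0,0,0],
    [0,0,0],
    [0,0,0],
    [0,0,0],
    [0,0,0],
    [0,0,0]
  ],
  "dr": [
    [0,0,0],
    [0,0,0],
    [0,0,0],
    [0,0,0],
    [0,0,0],
    [0,0,0]
  ]
}}

```text
time: 29.9
tool_pos: [0.4754, 0.0192, 0.0211]
tool_rot: [-3.142, 0.002, -2.971]
contact_force: [-1.1, 4.6, 6.3]
opening: 0.0122
grip_force: 25.0
```

Request:
{"op": "arm_command", "data": {
  "fingers": [1,1,1,1,1,1,1,1],
  "travel": [
    [0,0,0],
    [0,0,0],
    [0,0,0],
    [0,0,0],
    [0,0,0],
    [0,0,0],
    [0,0,0],
    [0,0,0]
  ],
  "dr": [
    [0,0,4],
    [0,0,10],
    [0,0,16],
    [0,0,22],
    [0,0,28],
    [0,0,34],
    [0,0,40],
    [0,0,40]
  ]
}}

```text
time: 30.57
tool_pos: [0.4734, 0.0182, 0.0211]
tool_rot: [-3.14, -0.001, 2.61]
contact_force: [-9.1, -2.3, 12.8]
opening: 0.012
grip_force: 25.0
```

```bash
python3 - <<'E'
from h import *
s=observe();print(s['tool_pos'],s['tool_rot'],uv(s['tool_pos']),s['contact_force'],s['torque'],s['opening'])
b=read_camera('side')
for o in blobs(b,.062,.1,box=(.4,.62,-.2,.12)):print(o[1],uv(o[1]))
E
```

```text
[0.47341247 0.01819538 0.02107515] [-3.13956279e+00 -9.65750574e-04  2.60964161e+00] [ 0.46960141 -0.06264943] [-9.0509287  -2.3181136  12.84356747] [-0.42160971  1.12868147 -0.03308333] 0.011958257296766755
[ 0.5717 -0.0503  0.0844] [ 0.55479616 -0.14687479]
[ 0.563  -0.0133  0.0774] [ 0.55252086 -0.10893387]
[0.5554 0.0306 0.0786] [ 0.55250396 -0.06438087]
[ 0.4998 -0.0703  0.0752] [ 0.48054114 -0.15434488]
[ 0.4764 -0.0748  0.0754] [ 0.45671665 -0.15479632]
```

Request:
{"op": "arm_command", "data": {
  "fingers": [1,1,1,1,1,1,1,1],
  "travel": [
    [0.001,-0.001,-0.001],
    [0.0015,-0.0013,-0.0015],
    [0.0017,-0.0015,-0.0015],
    [0.002,-0.0017,-0.0015],
    [0.0022,-0.0019,-0.0015],
    [0.0024,-0.002,-0.0015],
    [0.0026,-0.0022,-0.0015],
    [0.0026,-0.0022,-0.0015]
  ],
  "dr": [
    [0,0,5],
    [0,0,11],
    [0,0,17],
    [0,0,23],
    [0,0,29],
    [0,0,35],
    [0,0,40],
    [0,0,40]
  ]
}}

```text
time: 31.28
tool_pos: [0.4704, 0.0173, 0.0212]
tool_rot: [-3.139, 0.001, 1.914]
contact_force: [-1.8, -4.6, -5.9]
opening: 0.0122
grip_force: 25.0
```

```bash
python3 - <<'E'
from h import *
s=observe();print(s['tool_pos'],s['tool_rot'],uv(s['tool_pos']),s['contact_force'],s['torque'],s['opening'])
b=read_camera('side')
for o in blobs(b,.062,.1,box=(.4,.62,-.2,.12)):print(o[1],uv(o[1]))
E
```

```text
[0.47036431 0.01733947 0.02123856] [-3.13948699e+00  6.69911607e-04  1.91364505e+00] [ 0.46645205 -0.06297403] [-1.83980834 -4.56266767 -5.88648336] [-0.91560998  0.05623872 -0.06755267] 0.012185306750223992
[ 0.5723 -0.0502  0.0822] [ 0.55540442 -0.14687837]
[ 0.5631 -0.0135  0.0782] [ 0.55258536 -0.10914798]
[0.5554 0.0312 0.0775] [ 0.55260608 -0.06378963]
[ 0.4978 -0.0722  0.0756] [ 0.47824693 -0.15587674]
[0.4739 0.0049 0.0801] [ 0.46781883 -0.07583378]
[ 0.4699 -0.0759  0.0757] [ 0.45012427 -0.1547739 ]
```

The lever gap is back to 28 mm, so the pawl has dropped in and the lever is free. The knob has turned 1.4 rad. Next I'll find a way to read the pad's compression from the images.

```bash
cat >> h.py <<'E'
def prof(c,u0,u1,v,z=.04,n=60):
    g=cv2.cvtColor(c['color'],cv2.COLOR_BGR2GRAY).astype(float);us=np.linspace(u0,u1,n);acc=[]
    for vv in np.linspace(v-.006,v+.006,7):
        X=np.array([[*w2(u,vv),z] for u in us]);q=X@np.array(c['R']).T+np.array(c['t'])
        px=(q[:,0]/q[:,2]*c['fx']+c['cx']).astype(np.float32);py=(q[:,1]/q[:,2]*c['fy']+c['cy']).astype(np.float32)
        acc.append(cv2.remap(g.astype(np.float32),px[None],py[None],cv2.INTER_LINEAR)[0])
    return us,np.mean(acc,0)
E
python3 - <<'E'
from h import *
def L(f):return {k:(v if v.ndim else float(v)) for k,v in np.load(f).items()}
w=snap('wrist','w15')
for nm,c,o in(('w4',L('w4.npz'),0),('w9',L('w9.npz'),0),('w13',L('w13.npz'),.0515),('now',w,.0475)):
  for v in(-.04,-.0855):
    us,g=prof(c,.450+o,.495+o,v,n=46);print(nm,v,' '.join(f'{x:.0f}' for x in g))
cv2.imwrite('pics/w15.png',w['color'])
E
```

```text
w4 -0.04 103 104 108 111 112 112 113 112 113 121 139 164 182 190 195 200 203 206 207 202 185 149 105 78 73 87 126 174 204 214 216 214 203 186 175 174 174 175 177 179 180 180 180 180 180 180
w4 -0.0855 134 134 134 133 133 131 129 125 122 126 143 165 181 189 194 198 201 205 207 203 181 139 87 52 46 74 125 178 208 218 220 216 204 186 175 173 173 171 172 171 171 171 170 171 172 172
w9 -0.04 113 113 114 115 117 116 110 106 109 129 156 177 191 198 202 204 206 205 195 171 129 86 58 48 59 89 132 167 185 189 186 177 160 139 125 119 118 118 118 121 126 130 133 134 134 134
w9 -0.0855 137 137 137 136 134 129 123 120 125 139 159 175 185 190 194 196 198 197 188 167 131 97 78 74 81 104 138 167 186 190 187 176 157 137 123 120 119 119 121 125 127 130 132 132 132 131
w13 -0.04 133 134 135 133 126 115 110 114 129 148 168 184 194 200 205 207 206 200 181 149 110 82 83 104 136 169 190 193 188 176 160 143 134 131 132 132 133 135 136 136 137 138 139 140 141 143
w13 -0.0855 131 133 132 127 118 109 105 110 126 148 167 181 188 191 192 193 193 188 172 146 112 84 85 105 134 162 178 185 182 170 153 138 130 129 129 131 134 139 144 150 156 162 168 174 179 184
now -0.04 130 134 133 131 128 114 91 83 83 83 84 96 117 141 164 182 188 193 196 200 201 193 155 87 43 38 54 86 129 172 191 190 179 166 145 129 125 125 127 128 128 128 130 131 131 131
now -0.0855 45 46 47 48 48 49 48 49 49 48 46 46 46 46 47 48 49 49 50 51 51 52 53 54 54 53 53 50 48 48 49 50 49 50 51 50 48 45 44 45 46 46 46 47 47 47
```

View pics/w15.png

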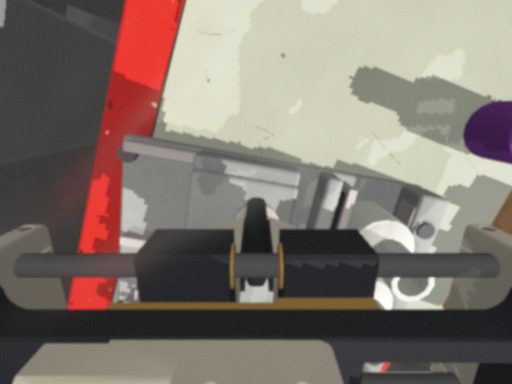

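Request:
{"op": "arm_command", "data": {
  "fingers": [1,1,1,1,1,1,1,1],
  "travel": [
    [0,0,0],
    [0,0,0],
    [0,0,0],
    [0,0,0],
    [0,0,0],
    [0,0,0],
    [0,0,0],
    [0,0,0]
  ],
  "dr": [
    [0,0,6],
    [0,0,13],
    [0,0,20],
    [0,0,27],
    [0,0,34],
    [0,0,40],
    [0,0,45],
    [0,0,45]
  ]
}}

```text
time: 32.05
tool_pos: [0.4692, 0.0174, 0.0212]
tool_rot: [-3.138, 0.003, 1.13]
contact_force: [-6.5, -5.8, -1.5]
opening: 0.0119
grip_force: 25.0
```

```bash
python3 - <<'E'
from h import *
s=observe();print(s['tool_pos'],s['tool_rot'],uv(s['tool_pos']),s['contact_force'],s['torque'],s['opening'])
b=read_camera('side')
for o in blobs(b,.062,.1,box=(.4,.62,-.2,.12)):print(o[1],uv(o[1]))
E
```

```text
[0.4692413  0.01738103 0.02118999] [-3.13844574e+00  2.89727460e-03  1.13021163e+00] [ 0.4653525  -0.06274192] [-6.45763434 -5.7730986  -1.46681454] [-1.09614677  0.67623125 -0.08836268] 0.011874738412506683
[ 0.572  -0.0497  0.0806] [ 0.55519391 -0.14633461]
[ 0.5631 -0.0142  0.0772] [ 0.55246621 -0.10983776]
[ 0.4977 -0.0716  0.0762] [ 0.47825051 -0.15526847]
[0.4665 0.013  0.0812] [ 0.46190551 -0.06659243]
[ 0.4698 -0.0774  0.0762] [ 0.44977042 -0.15623499]
```

Request:
{"op": "arm_command", "data": {
  "fingers": [0.3,0.3,0.3,0.3,0.3,0.3],
  "travel": [
    [0,0,0],
    [0,0,0],
    [0,0,0],
    [0,0,0],
    [0,0,0],
    [0,0,0]
  ],
  "dr": [
    [0,0,0],
    [0,0,0],
    [0,0,0],
    [0,0,0],
    [0,0,0],
    [0,0,0]
  ]
}}

```text
time: 32.6
tool_pos: [0.4715, 0.0182, 0.0217]
tool_rot: [3.141, -0.0, 1.131]
contact_force: [-0.0, 0.1, -0.5]
opening: 0.032
grip_force: 0.0
```

Request:
{"op": "arm_command", "data": {
  "fingers": [0.3,0.3,0.3,0.3,0.3,0.3],
  "travel": [
    [0,0,-0.02],
    [0,0,-0.05],
    [0,0,-0.08],
    [0,0,-0.11],
    [0,0,-0.14],
    [0,0,-0.156]
  ],
  "dr": [
    [0,0,0],
    [0,0,0],
    [0,0,0],
    [0,0,0],
    [0,0,0],
    [0,0,0]
  ]
}}

```text
time: 33.1
tool_pos: [0.4726, 0.0182, 0.1811]
tool_rot: [3.137, -0.002, 1.131]
contact_force: [0.5, 0.5, 0.9]
opening: 0.032
grip_force: 0.0
```

Request:
{"op": "arm_command", "data": {
  "fingers": [-0.1,-0.1,-0.1,-0.1,-0.1,-0.1,-0.1,-0.1],
  "travel": [
    [-0.007,0.016,0],
    [-0.0136,0.032,0],
    [-0.0136,0.032,0],
    [-0.0136,0.032,0],
    [-0.0136,0.032,0],
    [-0.0136,0.032,0],
    [-0.0136,0.032,0],
    [-0.0136,0.032,0]
  ],
  "dr": [
    [0,0,-7],
    [0,0,-14],
    [0,0,-21],
    [0,0,-28],
    [0,0,-35],
    [0,0,-35],
    [0,0,-35],
    [0,0,-35]
  ]
}}

```text
time: 33.77
tool_pos: [0.4944, -0.0076, 0.1776]
tool_rot: [3.141, 0.0, 1.738]
contact_force: [0.7, 0.4, 0.9]
opening: 0.0508
grip_force: 0.0
```

```bash
python3 - <<'E'
from h import *
def L(f):return {k:(v if v.ndim else float(v)) for k,v in np.load(f).items()}
w=snap('wrist','w16')
s=observe();print(s['tool_pos'],s['tool_rot'],uv(s['tool_pos']))
for v in(-.035,-.04,-.0855,-.11):
  for nm,c,o in(('w9',L('w9.npz'),0),('now',w,.052)):
    us,g=prof(c,.455+o,.495+o,v,n=41);print(nm,v,' '.join(f'{x:.0f}' for x in g))
for o in blobs(w,.062,.1,box=(.4,.62,-.2,.12)):print(o[1],o[2],uv(o[1]))
A=L('w9.npz')['color'][100:240,190:400];B=w['color'][100:240,190:400]
cv2.imwrite('pics/m16.png',np.hstack([cv2.resize(A,(400,267),interpolation=2),cv2.resize(B,(400,267),interpolation=2)]))
E
```

```text
[ 0.49438183 -0.00765156  0.17761403] [3.14156581e+00 7.27685062e-05 1.73909599e+00] [ 0.48586539 -0.09168839]
w9 -0.035 118 111 104 106 123 150 172 187 196 200 203 205 204 195 174 140 102 78 68 74 99 139 177 201 210 211 204 187 163 147 139 136 134 133 136 142 148 150 151 151 151
now -0.035 141 137 130 119 118 135 161 184 201 210 213 216 218 217 209 186 143 116 126 164 201 216 216 210 200 187 171 161 151 142 133 128 127 128 127 127 127 126 127 126 127
w9 -0.04 116 110 106 109 129 156 177 191 198 202 204 206 205 195 171 129 86 58 48 59 89 132 167 185 189 186 177 160 139 125 119 118 118 118 121 126 130 133 134 134 134
now -0.04 140 136 129 118 119 134 157 179 194 201 205 207 207 202 190 164 125 101 110 148 181 193 192 184 172 157 145 141 138 136 133 130 129 131 133 136 142 145 148 151 155
w9 -0.0855 129 123 120 125 139 159 175 185 190 194 196 198 197 188 167 131 97 78 74 81 104 138 167 186 190 187 176 157 137 123 120 119 119 121 125 127 130 132 132 132 131
now -0.0855 143 141 138 134 133 141 157 172 182 188 190 192 192 189 180 159 130 116 123 150 175 185 185 179 167 151 140 136 135 136 137 139 142 147 152 159 165 171 178 183 189
w9 -0.11 117 113 113 120 137 157 172 184 188 192 194 195 195 186 164 134 100 78 73 83 107 143 176 194 201 198 186 168 150 138 134 132 132 132 133 134 135 136 135 133 131
now -0.11 128 126 123 120 124 134 144 153 156 154 151 149 147 142 133 120 106 102 118 138 155 162 161 154 146 137 140 154 170 183 190 193 194 195 196 196 196 194 187 175 162
[ 0.57   -0.0458  0.0743] [0.015 0.005 0.023] [ 0.55388691 -0.1421511 ]
[ 0.5632 -0.0109  0.077 ] [0.021 0.021 0.027] [ 0.55312644 -0.10660294]
[0.5558 0.0337 0.0772] [0.022 0.022 0.027] [ 0.55342577 -0.06139419]
[ 0.4977 -0.068   0.075 ] [0.01  0.024 0.023] [ 0.47886327 -0.151721  ]
[0.4713 0.0187 0.076 ] [0.024 0.04  0.018] [ 0.46760566 -0.06179261]
[ 0.4707 -0.0724  0.0747] [0.01  0.023 0.024] [ 0.45150833 -0.15146114]
```

View pics/m16.png

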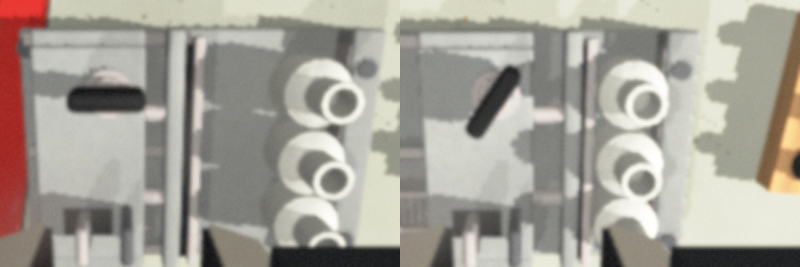

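Compared with the free state, the pad gap shrank from about 5.3 to 2.5 mm, so the pad is pressed in about 2.8 mm. I'll regrasp and add about 15°.

Request:
{"op": "arm_command", "data": {
  "fingers": [0.3,0.3,0.3,0.3,0.3,0.3,0.3,0.3],
  "travel": [
    [0.015,-0.01,0],
    [0.0292,-0.0197,0],
    [0.0292,-0.0197,0],
    [0.0292,-0.0197,0],
    [0.0292,-0.0197,0],
    [0.0292,-0.0197,0],
    [0.0292,-0.0197,0],
    [0.0292,-0.0197,0]
  ],
  "dr": [
    [0,0,7],
    [0,0,14],
    [0,0,21],
    [0,0,28],
    [0,0,35],
    [0,0,35],
    [0,0,35],
    [0,0,35]
  ]
}}

```text
time: 34.48
tool_pos: [0.47, 0.0177, 0.1776]
tool_rot: [3.142, 0.0, 1.134]
contact_force: [0.5, -0.3, 0.4]
opening: 0.0323
grip_force: 0.0
```

Request:
{"op": "arm_command", "data": {
  "fingers": [0.3,0.3,0.3,0.3,0.3,0.3,0.3,0.3],
  "travel": [
    [0,0,0.03],
    [0,0,0.06],
    [0,0,0.085],
    [0,0,0.105],
    [0,0,0.125],
    [0,0,0.145],
    [0,0,0.155],
    [0,0,0.155]
  ],
  "dr": [
    [0,0,0],
    [0,0,0],
    [0,0,0],
    [0,0,0],
    [0,0,0],
    [0,0,0],
    [0,0,0],
    [0,0,0]
  ]
}}

```text
time: 35.15
tool_pos: [0.4684, 0.0178, 0.0205]
tool_rot: [-3.137, 0.001, 1.133]
contact_force: [-1.4, 0.1, 0.6]
opening: 0.0322
grip_force: 0.0
```

Request:
{"op": "arm_command", "data": {
  "fingers": [1,1,1,1,1,1],
  "squeeze": 25,
  "travel": [
    [0,0,0],
    [0,0,0],
    [0,0,0],
    [0,0,0],
    [0,0,0],
    [0,0,0]
  ],
  "dr": [
    [0,0,0],
    [0,0,0],
    [0,0,0],
    [0,0,0],
    [0,0,0],
    [0,0,0]
  ]
}}

```text
time: 35.65
tool_pos: [0.4696, 0.0181, 0.0234]
tool_rot: [-3.141, -0.0, 1.131]
contact_force: [-3.8, 2.2, 5.2]
opening: 0.0117
grip_force: 25.0
```

Request:
{"op": "arm_command", "data": {
  "fingers": [1,1,1,1,1],
  "travel": [
    [0,0,0],
    [0,0,0],
    [0,0,0],
    [0,0,0],
    [0,0,0]
  ],
  "dr": [
    [0,0,4],
    [0,0,8],
    [0,0,12],
    [0,0,15],
    [0,0,15]
  ]
}}

```text
time: 36.07
tool_pos: [0.4695, 0.0181, 0.0234]
tool_rot: [-3.141, 0.0, 0.867]
contact_force: [-3.7, 2.4, 6.3]
opening: 0.0118
grip_force: 25.0
```

Request:
{"op": "arm_command", "data": {
  "fingers": [0.3,0.3,0.3,0.3,0.3,0.3],
  "travel": [
    [0,0,0],
    [0,0,0],
    [0,0,0],
    [0,0,0],
    [0,0,0],
    [0,0,0]
  ],
  "dr": [
    [0,0,0],
    [0,0,0],
    [0,0,0],
    [0,0,0],
    [0,0,0],
    [0,0,0]
  ]
}}

```text
time: 36.57
tool_pos: [0.4701, 0.0176, 0.0226]
tool_rot: [3.141, 0.0, 0.869]
contact_force: [0.1, -0.0, -0.4]
opening: 0.0318
grip_force: 0.0
```

Request:
{"op": "arm_command", "data": {
  "fingers": [0.3,0.3,0.3,0.3,0.3,0.3],
  "travel": [
    [0,0,-0.02],
    [0,0,-0.05],
    [0,0,-0.08],
    [0,0,-0.11],
    [0,0,-0.14],
    [0,0,-0.156]
  ],
  "dr": [
    [0,0,0],
    [0,0,0],
    [0,0,0],
    [0,0,0],
    [0,0,0],
    [0,0,0]
  ]
}}

```text
time: 37.07
tool_pos: [0.4713, 0.0175, 0.182]
tool_rot: [3.138, -0.003, 0.869]
contact_force: [0.2, 1.4, 0.2]
opening: 0.0319
grip_force: 0.0
```

Request:
{"op": "arm_command", "data": {
  "fingers": [0.1,0.1,0.1,0.1,0.1,0.1,0.1,0.1],
  "travel": [
    [0,0,0],
    [0,0,0],
    [0,0,0],
    [0,0,0],
    [0,0,0],
    [0,0,0],
    [0,0,0],
    [0,0,0]
  ],
  "dr": [
    [0,0,-7],
    [0,0,-14],
    [0,0,-21],
    [0,0,-28],
    [0,0,-35],
    [0,0,-42],
    [0,0,-49],
    [0,0,-50]
  ]
}}

```text
time: 37.73
tool_pos: [0.4699, 0.0177, 0.1785]
tool_rot: [-3.141, 0.0, 1.746]
contact_force: [0.4, -0.2, 0.6]
opening: 0.0413
grip_force: 0.0
```

Request:
{"op": "arm_command", "data": {
  "fingers": [0.1,0.1,0.1,0.1,0.1,0.1,0.1,0.1],
  "travel": [
    [-0.014,0.008,0],
    [-0.029,0.0205,0],
    [-0.029,0.0205,0],
    [-0.029,0.0205,0],
    [-0.029,0.0205,0],
    [-0.029,0.0205,0],
    [-0.029,0.0205,0],
    [-0.029,0.0205,0]
  ],
  "dr": [
    [0,0,0],
    [0,0,0],
    [0,0,0],
    [0,0,0],
    [0,0,0],
    [0,0,0],
    [0,0,0],
    [0,0,0]
  ]
}}

```text
time: 38.4
tool_pos: [0.4949, -0.007, 0.1787]
tool_rot: [3.142, 0.0, 1.742]
contact_force: [0.2, -0.4, -0.3]
opening: 0.0413
grip_force: 0.0
```

```bash
python3 - <<'E'
from h import *
def L(f):return {k:(v if v.ndim else float(v)) for k,v in np.load(f).items()}
w=snap('wrist','w17')
s=observe();print(s['tool_pos'],s['tool_rot'],uv(s['tool_pos']))
for v in(-.035,-.04,-.0855):
  for nm,c,o in(('w16',L('w16.npz'),.052),('now',w,.052)):
    us,g=prof(c,.455+o,.495+o,v,n=41);print(nm,v,' '.join(f'{x:.0f}' for x in g))
b=snap('side','d17')
for n,c in(('w',w),('d',b)):
    for o in blobs(c,.062,.1,box=(.4,.62,-.2,.12)):print(n,o[1],o[2],uv(o[1]))
    for o in blobs(c,.035,.06,box=(.66,.73,-.04,.11)):print(n,'stop',o[0],o[1],o[2],uv(o[1]))
E
```

```text
[ 0.494938   -0.00708605  0.17873691] [3.14148350e+00 7.75800445e-05 1.74189565e+00] [ 0.4865097 -0.0912258]
w16 -0.035 141 137 130 119 118 135 161 184 201 210 213 216 218 217 209 186 143 116 126 164 201 216 216 210 200 187 171 161 151 142 133 128 127 128 127 127 127 126 127 126 127
now -0.035 143 142 138 128 121 125 144 172 194 206 213 217 219 219 216 202 174 140 132 167 201 218 220 213 201 184 169 156 146 137 132 129 128 128 130 129 129 128 128 128 128
w16 -0.04 140 136 129 118 119 134 157 179 194 201 205 207 207 202 190 164 125 101 110 148 181 193 192 184 172 157 145 141 138 136 133 130 129 131 133 136 142 145 148 151 155
now -0.04 143 141 137 127 121 124 143 168 189 201 207 209 207 203 194 176 149 118 119 152 182 198 199 191 178 160 146 138 135 134 133 131 131 131 134 138 143 147 152 156 159
w16 -0.0855 143 141 138 134 133 141 157 172 182 188 190 192 192 189 180 159 130 116 123 150 175 185 185 179 167 151 140 136 135 136 137 139 142 147 152 159 165 171 178 183 189
now -0.0855 148 146 143 137 133 136 147 163 178 186 192 196 197 195 186 171 150 128 132 152 174 187 188 181 168 153 1
[... 720 characters left out ...]
811 -0.07608252]
d [ 0.5723 -0.0492  0.0824] [0.017 0.009 0.019] [ 0.55557463 -0.14589296]
d [ 0.5631 -0.014   0.0789] [0.021 0.023 0.031] [ 0.55250025 -0.10964068]
d [0.5556 0.0321 0.078 ] [0.022 0.026 0.027] [ 0.55295635 -0.0629368 ]
d [ 0.4974 -0.0715  0.076 ] [0.008 0.025 0.026] [ 0.47797191 -0.15511887]
d [0.4707 0.0161 0.0763] [0.034 0.035 0.027] [ 0.46657187 -0.06425254]
d [ 0.4697 -0.076   0.0758] [0.008 0.022 0.024] [ 0.44991017 -0.1548384 ]
d stop 23 [ 6.97e-01 -5.00e-04  4.52e-02] [0.017 0.017 0.016] [ 0.6867442  -0.11912872]
d stop 23 [0.6941 0.041  0.0442] [0.016 0.017 0.015] [ 0.69095021 -0.07774069]
d stop 21 [0.6924 0.0798 0.0445] [0.017 0.017 0.015] [ 0.69587915 -0.03921751]
```

The pad is now pressed in about 3.3 mm and the vise is tight. The stoppers are found at u≈0.69. Hovering over the right-hand stopper to centre on it.

Request:
{"op": "arm_command", "data": {
  "fingers": [0.1,0.1,0.1,0.1,0.1,0.1,0.1,0.1],
  "travel": [
    [-0.004,0.03,0],
    [-0.008,0.065,0],
    [-0.012,0.1,0],
    [-0.016,0.135,0.01],
    [-0.02,0.17,0.02],
    [-0.026,0.195,0.03],
    [-0.026,0.2005,0.039],
    [-0.026,0.2005,0.039]
  ],
  "dr": [
    [0,0,0],
    [0,0,0],
    [0,0,0],
    [0,0,0],
    [0,0,0],
    [0,0,0],
    [0,0,0],
    [0,0,0]
  ]
}}

```text
time: 39.17
tool_pos: [0.6967, 0.0014, 0.1358]
tool_rot: [-3.137, -0.001, 1.742]
contact_force: [-0.0, -0.2, -1.0]
opening: 0.0416
grip_force: 0.0
```

Request:
{"op": "arm_command", "data": {
  "fingers": [0.1,0.1,0.1,0.1],
  "travel": [
    [0,0,0],
    [0,0,0],
    [0,0,0],
    [0,0,0]
  ],
  "dr": [
    [0,0,0],
    [0,0,0],
    [0,0,0],
    [0,0,0]
  ]
}}

```text
time: 39.5
tool_pos: [0.6969, 0.0011, 0.1412]
tool_rot: [3.14, 0.001, 1.742]
contact_force: [0.7, -0.6, -0.6]
opening: 0.0412
grip_force: 0.0
```

```bash
python3 - <<'E'
from h import *
w=snap('wrist','w18');b=snap('side','d18')
s=observe();print(s['tool_pos'],s['tool_rot'],uv(s['tool_pos']))
for n,c in(('w',w),('d',b)):
    for o in blobs(c,.035,.06,box=(.66,.73,-.04,.11)):print(n,'stop',o[0],o[1],o[2],uv(o[1]),totool(o[1]).round(4))
E
```

```text
[0.69701879 0.0010418  0.14085303] [3.14020218e+00 4.81283460e-04 1.74164601e+00] [ 0.68702514 -0.11761263]
w stop 222 [0.6975 0.0036 0.0434] [0.016 0.016 0.013] [ 0.68793476 -0.11517366] [0.0024 0.0009 0.0975]
w stop 229 [0.6953 0.0432 0.043 ] [0.016 0.016 0.014] [ 0.69250716 -0.07577704] [0.0418 0.0055 0.0979]
w stop 242 [0.6931 0.0826 0.0483] [0.016 0.016 0.003] [ 0.69704552 -0.03657751] [0.081  0.01   0.0926]
d stop 22 [0.6963 0.0024 0.0454] [0.016 0.019 0.018] [ 0.68654802 -0.1161519 ] [ 0.0015 -0.0005  0.0955]
d stop 20 [0.6949 0.04   0.0462] [0.016 0.019 0.011] [ 0.69156833 -0.07886227] [0.0388 0.0045 0.0947]
d stop 20 [0.6919 0.0812 0.045 ] [0.014 0.016 0.018] [ 0.69562474 -0.03775283] [0.0799 0.0086 0.0959]
```

Request:
{"op": "arm_command", "data": {
  "fingers": [0.1,0.1,0.1,0.1,0.1,0.1,0.1,0.1],
  "travel": [
    [0.002,0,0.03],
    [0.002,0,0.06],
    [0.002,0,0.085],
    [0.002,0,0.105],
    [0.002,0,0.125],
    [0.002,0,0.136],
    [0.002,0,0.1425],
    [0.002,0,0.1425]
  ],
  "dr": [
    [0,0,0],
    [0,0,0],
    [0,0,0],
    [0,0,0],
    [0,0,0],
    [0,0,0],
    [0,0,0],
    [0,0,0]
  ]
}}

```text
time: 40.27
tool_pos: [0.6962, 0.0031, -0.0039]
tool_rot: [-3.14, -0.0, 1.742]
contact_force: [-0.8, 0.3, -0.9]
opening: 0.0415
grip_force: 0.0
```

Request:
{"op": "arm_command", "data": {
  "fingers": [1,1,1,1,1,1,1,1],
  "squeeze": 15,
  "travel": [
    [0,0,0],
    [0,0,0],
    [0,0,0],
    [0,0,0],
    [0,0,0],
    [0,0,0],
    [0,0,0],
    [0,0,0]
  ],
  "dr": [
    [0,0,0],
    [0,0,0],
    [0,0,0],
    [0,0,0],
    [0,0,0],
    [0,0,0],
    [0,0,0],
    [0,0,0]
  ]
}}

```text
time: 40.93
tool_pos: [0.6974, 0.003, -0.0018]
tool_rot: [3.14, 0.001, 1.742]
contact_force: [-1.1, -0.4, 7.1]
opening: 0.0174
grip_force: 15.0
```

Request:
{"op": "arm_command", "data": {
  "fingers": [1,1,1,1,1,1],
  "travel": [
    [0,0,-0.02],
    [0,0,-0.05],
    [0,0,-0.08],
    [0,0,-0.11],
    [0,0,-0.14],
    [0,0,-0.14]
  ],
  "dr": [
    [0,0,0],
    [0,0,0],
    [0,0,0],
    [0,0,0],
    [0,0,0],
    [0,0,0]
  ]
}}

```text
time: 41.43
tool_pos: [0.7001, 0.0028, 0.1446]
tool_rot: [3.13, 0.003, 1.742]
contact_force: [0.7, -1.4, 0.5]
opening: 0.0173
grip_force: 15.0
```

Request:
{"op": "arm_command", "data": {
  "fingers": [1,1,1,1,1,1,1,1],
  "travel": [
    [0.01,-0.025,0],
    [0.023,-0.058,0],
    [0.036,-0.09,0],
    [0.048,-0.12,0],
    [0.0536,-0.1345,0],
    [0.0536,-0.1345,0.02],
    [0.0536,-0.1345,0.036],
    [0.0536,-0.1345,0.036]
  ],
  "dr": [
    [0,0,0],
    [0,0,0],
    [0,0,0],
    [0,0,0],
    [0,0,0],
    [0,0,0],
    [0,0,0],
    [0,0,0]
  ]
}}

```text
time: 42.1
tool_pos: [0.5526, 0.0333, 0.0982]
tool_rot: [-3.136, -0.001, 1.742]
contact_force: [-0.7, -0.9, 0.1]
opening: 0.0179
grip_force: 15.0
```

Request:
{"op": "arm_command", "data": {
  "fingers": [1,1,1,1],
  "travel": [
    [0,0,0],
    [0,0,0],
    [0,0,0],
    [0,0,0]
  ],
  "dr": [
    [0,0,0],
    [0,0,0],
    [0,0,0],
    [0,0,0]
  ]
}}

```text
time: 42.43
tool_pos: [0.5558, 0.0329, 0.1018]
tool_rot: [3.14, 0.0, 1.742]
contact_force: [-0.4, -0.1, 0.3]
opening: 0.0178
grip_force: 15.0
```

```bash
python3 - <<'E'
from h import *
w=snap('wrist','w19');b=snap('side','d19');a=snap('scene','s19')
s=observe();print(s['tool_pos'],s['tool_rot'],uv(s['tool_pos']))
for n,c in(('w',w),('d',b),('s',a)):
  for z0,z1 in((.062,.092),(.104,.124),(.124,.131)):
    for o in blobs(c,z0,z1,box=(.52,.6,-.08,.07),mn=4):print(n,z0,o[0],o[1],o[2],uv(o[1]).round(4),o[3])
cv2.imwrite('pics/m19.png',np.hstack([cv2.resize(w['color'][130:300,160:360],(400,340),interpolation=2),cv2.resize(b['color'][150:235,220:320],(400,340),interpolation=2)]))
E
```

```text
[0.55547386 0.03294337 0.10151386] [3.14081841e+00 2.70791435e-04 1.74169735e+00] [ 0.5529756  -0.06208427]
w 0.062 606 [ 0.5712 -0.0536  0.0799] [0.022 0.021 0.021] [ 0.5537 -0.15  ] [151. 161. 162.]
w 0.062 5 [ 0.5742 -0.0067  0.0884] [0.002 0.001 0.003] [ 0.5647 -0.1043] [156. 165. 166.]
w 0.062 558 [0.5562 0.035  0.0768] [0.022 0.02  0.028] [ 0.554  -0.0602] [162. 171. 172.]
w 0.062 7 [ 0.5539 -0.0091  0.0896] [0.003 0.002 0.001] [ 0.5443 -0.1032] [150. 159. 160.]
w 0.124 55 [0.5553 0.0419 0.1295] [0.02  0.009 0.003] [ 0.5543 -0.0532] [76. 81. 81.]
d 0.062 50 [ 0.5642 -0.0134  0.0773] [0.021 0.025 0.029] [ 0.5537 -0.1092] [168. 180. 183.]
d 0.062 12 [ 0.5716 -0.0479  0.0814] [0.015 0.006 0.017] [ 0.5551 -0.1445] [140. 151. 155.]
d 0.062 46 [0.5554 0.0319 0.0763] [0.022 0.026 0.028] [ 0.5527 -0.0631] [160. 171. 174.]
d 0.124 8 [0.5575 0.0248 0.1286] [0.016 0.007 0.003] [ 0.5536 -0.0705] [106. 114. 117.]
s 0.062 71 [0.5526 0.0325 0.0771] [0.022 0.022 0.029] [ 0.5501 -0.062 ] [153. 160. 166.]
```

View pics/m19.png

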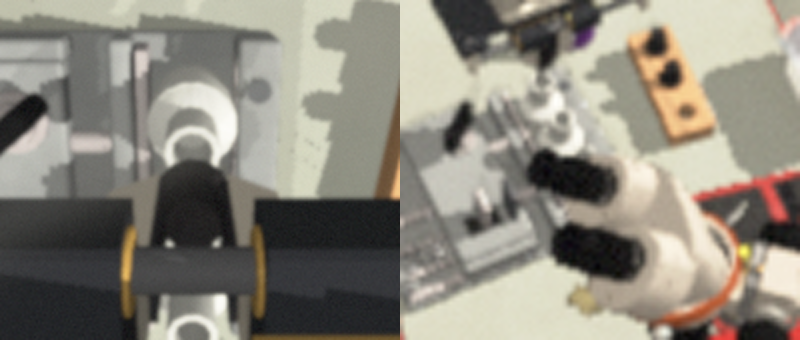

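The stopper is centred over the left neck, with the cameras agreeing within ±2 mm. Inserting.

Request:
{"op": "arm_command", "data": {
  "fingers": [1,1,1,1,1,1,1,1],
  "squeeze": 30,
  "travel": [
    [0.0003,0.0003,0.006],
    [0.0003,0.0003,0.012],
    [0.0003,0.0003,0.018],
    [0.0003,0.0003,0.022],
    [0.0003,0.0003,0.026],
    [0.0003,0.0003,0.03],
    [0.0003,0.0003,0.032],
    [0.0003,0.0003,0.032]
  ],
  "dr": [
    [0,0,0],
    [0,0,0],
    [0,0,0],
    [0,0,0],
    [0,0,0],
    [0,0,0],
    [0,0,0],
    [0,0,0]
  ]
}}

```text
time: 43.25
tool_pos: [0.5551, 0.0334, 0.0685]
tool_rot: [-3.141, -0.0, 1.742]
contact_force: [-0.0, 0.1, -1.5]
opening: 0.0168
grip_force: 30.0
```

Request:
{"op": "arm_command", "data": {
  "fingers": [1,1,1,1,1,1],
  "travel": [
    [0,0,0.002],
    [0,0,0.004],
    [0,0,0.0055],
    [0,0,0.0065],
    [0,0,0.0065],
    [0,0,0.0065]
  ],
  "dr": [
    [0,0,0],
    [0,0,0],
    [0,0,0],
    [0,0,0],
    [0,0,0],
    [0,0,0]
  ]
}}

```text
time: 43.75
tool_pos: [0.5558, 0.0333, 0.0641]
tool_rot: [3.14, 0.001, 1.742]
contact_force: [-2.6, 1.0, 10.7]
opening: 0.017
grip_force: 30.0
```

Request:
{"op": "arm_command", "data": {
  "fingers": [1,1,1,1],
  "travel": [
    [0,0,0.001],
    [0,0,0.002],
    [0,0,0.002],
    [0,0,0.002]
  ],
  "dr": [
    [0,0,0],
    [0,0,0],
    [0,0,0],
    [0,0,0]
  ]
}}

```text
time: 44.08
tool_pos: [0.5561, 0.0333, 0.064]
tool_rot: [3.139, 0.001, 1.742]
contact_force: [-7.5, 0.5, 24.2]
opening: 0.0171
grip_force: 30.1
```

Request:
{"op": "arm_command", "data": {
  "fingers": [0.1,0.1,0.1,0.1,0.1,0.1,0.1,0.1],
  "travel": [
    [0,0,0],
    [0,0,0],
    [0,0,0],
    [0,0,0],
    [0,0,-0.02],
    [0,0,-0.045],
    [0,0,-0.07],
    [0,0,-0.09]
  ],
  "dr": [
    [0,0,0],
    [0,0,0],
    [0,0,0],
    [0,0,0],
    [0,0,0],
    [0,0,0],
    [0,0,0],
    [0,0,0]
  ]
}}

```text
time: 44.75
tool_pos: [0.5557, 0.0333, 0.1519]
tool_rot: [3.141, 0.0, 1.742]
contact_force: [0.3, 0.2, 0.2]
opening: 0.0412
grip_force: 0.0
```

Request:
{"op": "arm_command", "data": {
  "fingers": [0.1,0.1,0.1,0.1,0.1,0.1,0.1,0.1],
  "travel": [
    [-0.003,0.028,0],
    [-0.006,0.06,0],
    [-0.01,0.095,0],
    [-0.014,0.125,0],
    [-0.0148,0.1385,0],
    [-0.0148,0.1385,0.01],
    [-0.0148,0.1385,0.01],
    [-0.0148,0.1385,0.01]
  ],
  "dr": [
    [0,0,0],
    [0,0,0],
    [0,0,0],
    [0,0,0],
    [0,0,0],
    [0,0,0],
    [0,0,0],
    [0,0,0]
  ]
}}

```text
time: 45.42
tool_pos: [0.6927, 0.0424, 0.1388]
tool_rot: [-3.138, -0.001, 1.742]
contact_force: [-0.6, 0.6, 0.7]
opening: 0.0416
grip_force: 0.0
```

```bash
python3 - <<'E'
from h import *
w=snap('wrist','w20');b=snap('side','d20');a=snap('scene','s20')
s=observe();print(s['tool_pos'],s['tool_rot'],uv(s['tool_pos']))
for n,c in(('w',w),('d',b),('s',a)):
    for o in blobs(c,.035,.06,box=(.66,.73,-.04,.11)):print(n,'stop',o[0],o[1],o[2],uv(o[1]),totool(o[1]).round(4))
    for o in blobs(c,.097,.135,box=(.52,.6,-.08,.07),mn=4):print(n,'in',o[0],o[1],o[2],o[1][2]+o[2][2]/2,o[3])
E
```

```text
[0.6937034  0.04227982 0.14112656] [-3.14157573e+00  9.18196960e-05  1.74171138e+00] [ 0.69077724 -0.07641204]
w stop 229 [0.6951 0.0436 0.0434] [0.016 0.016 0.013] [ 0.69237816 -0.07534884] [0.0011 0.0016 0.0977]
w stop 227 [0.6928 0.0832 0.0443] [0.016 0.016 0.012] [ 0.69685202 -0.0359352 ] [0.0405 0.0061 0.0968]
w in 533 [0.5582 0.0346 0.107 ] [0.016 0.016 0.018] 0.11599999999999999 [53. 56. 56.]
d stop 23 [0.6943 0.0415 0.0438] [0.017 0.018 0.014] [ 0.6912324  -0.07728203] [-0.0009  0.0005  0.0973]
d stop 19 [0.6918 0.0805 0.0467] [0.012 0.02  0.014] [ 0.69540705 -0.0384256 ] [0.038  0.0046 0.0944]
d in 30 [0.5566 0.0302 0.1086] [0.016 0.016 0.022] 0.1196 [51. 55. 57.]
s stop 28 [0.6877 0.0818 0.0463] [0.016 0.016 0.016] [ 0.69158815 -0.03644671] [0.04   0.0008 0.0948]
s stop 26 [0.6897 0.042  0.0451] [0.015 0.016 0.017] [ 0.68678463 -0.07600636] [ 0.0004 -0.004   0.096 ]
```

The first stopper is home: a hard stop at the expected height, and its top is at about 0.115. Taking the second.

Request:
{"op": "arm_command", "data": {
  "fingers": [0.1,0.1,0.1,0.1,0.1,0.1,0.1,0.1],
  "travel": [
    [0.0005,0.001,0.03],
    [0.0005,0.001,0.06],
    [0.0005,0.001,0.085],
    [0.0005,0.001,0.105],
    [0.0005,0.001,0.125],
    [0.0005,0.001,0.136],
    [0.0005,0.001,0.1428],
    [0.0005,0.001,0.1428]
  ],
  "dr": [
    [0,0,0],
    [0,0,0],
    [0,0,0],
    [0,0,0],
    [0,0,0],
    [0,0,0],
    [0,0,0],
    [0,0,0]
  ]
}}

```text
time: 46.23
tool_pos: [0.6945, 0.043, -0.003]
tool_rot: [-3.14, -0.0, 1.742]
contact_force: [0.3, -0.5, -0.7]
opening: 0.041
grip_force: 0.0
```

Request:
{"op": "arm_command", "data": {
  "fingers": [1,1,1,1,1,1,1,1],
  "squeeze": 15,
  "travel": [
    [0,0,0],
    [0,0,0],
    [0,0,0],
    [0,0,0],
    [0,0,0],
    [0,0,0],
    [0,0,0],
    [0,0,0]
  ],
  "dr": [
    [0,0,0],
    [0,0,0],
    [0,0,0],
    [0,0,0],
    [0,0,0],
    [0,0,0],
    [0,0,0],
    [0,0,0]
  ]
}}

```text
time: 46.9
tool_pos: [0.6959, 0.043, -0.0011]
tool_rot: [3.14, 0.0, 1.742]
contact_force: [0.2, 0.7, 6.4]
opening: 0.0173
grip_force: 15.0
```

Request:
{"op": "arm_command", "data": {
  "fingers": [1,1,1,1,1,1],
  "travel": [
    [0,0,-0.02],
    [0,0,-0.05],
    [0,0,-0.08],
    [0,0,-0.11],
    [0,0,-0.14],
    [0,0,-0.14]
  ],
  "dr": [
    [0,0,0],
    [0,0,0],
    [0,0,0],
    [0,0,0],
    [0,0,0],
    [0,0,0]
  ]
}}

```text
time: 47.4
tool_pos: [0.6986, 0.0429, 0.1453]
tool_rot: [3.13, 0.003, 1.742]
contact_force: [0.4, -0.1, 0.7]
opening: 0.0174
grip_force: 15.0
```

Request:
{"op": "arm_command", "data": {
  "fingers": [1,1,1,1,1,1,1,1],
  "travel": [
    [-0.006,-0.025,0],
    [-0.014,-0.06,0],
    [-0.021,-0.092,0],
    [-0.028,-0.122,0],
    [-0.032,-0.1393,0],
    [-0.032,-0.1393,0.02],
    [-0.032,-0.1393,0.036],
    [-0.032,-0.1393,0.036]
  ],
  "dr": [
    [0,0,0],
    [0,0,0],
    [0,0,0],
    [0,0,0],
    [0,0,0],
    [0,0,0],
    [0,0,0],
    [0,0,0]
  ]
}}

```text
time: 48.07
tool_pos: [0.561, -0.0121, 0.0988]
tool_rot: [-3.136, -0.002, 1.741]
contact_force: [-0.0, -0.7, -0.5]
opening: 0.0176
grip_force: 15.0
```

Request:
{"op": "arm_command", "data": {
  "fingers": [1,1,1,1],
  "travel": [
    [0,0,0],
    [0,0,0],
    [0,0,0],
    [0,0,0]
  ],
  "dr": [
    [0,0,0],
    [0,0,0],
    [0,0,0],
    [0,0,0]
  ]
}}

```text
time: 48.4
tool_pos: [0.5641, -0.0122, 0.1026]
tool_rot: [3.14, 0.001, 1.742]
contact_force: [-0.4, 0.0, -0.3]
opening: 0.0173
grip_force: 15.0
```

```bash
python3 - <<'E'
from h import *
w=snap('wrist','w21');b=snap('side','d21')
s=observe();print(s['tool_pos'],s['tool_rot'],uv(s['tool_pos']))
for n,c in(('w',w),('d',b)):
  for z0,z1 in((.062,.092),):
    for o in blobs(c,z0,z1,box=(.52,.6,-.08,.07),mn=4):print(n,z0,o[0],o[1],o[2],uv(o[1]).round(4),o[3])
E
```

```text
[ 0.56389516 -0.01218443  0.10236521] [3.14058374e+00 4.25468775e-04 1.74195794e+00] [ 0.55359284 -0.10798694]
w 0.062 6 [ 0.5815 -0.0514  0.0898] [0.002 0.002 0.002] [ 0.5643 -0.1496] [174. 188. 189.]
w 0.062 570 [ 0.5639 -0.0098  0.0768] [0.022 0.02  0.028] [ 0.554  -0.1056] [165. 174. 175.]
w 0.062 12 [ 0.5629 -0.0564  0.0856] [0.004 0.008 0.01 ] [ 0.5451 -0.1514] [169. 179. 181.]
w 0.062 32 [0.5537 0.042  0.077 ] [0.015 0.008 0.03 ] [ 0.5528 -0.0529] [126. 133. 134.]
d 0.062 12 [ 0.5721 -0.0494  0.0818] [0.016 0.01  0.019] [ 0.5553 -0.1461] [139. 151. 155.]
d 0.062 47 [ 0.5637 -0.0133  0.0766] [0.02  0.022 0.028] [ 0.5532 -0.1091] [165. 176. 179.]
d 0.062 16 [0.5522 0.0269 0.0762] [0.016 0.015 0.026] [ 0.5487 -0.0675] [136. 147. 150.]
```

Request:
{"op": "arm_command", "data": {
  "fingers": [1,1,1,1,1,1,1,1],
  "squeeze": 30,
  "travel": [
    [0.0006,0,0.006],
    [0.0006,0,0.012],
    [0.0006,0,0.018],
    [0.0006,0,0.022],
    [0.0006,0,0.026],
    [0.0006,0,0.03],
    [0.0006,0,0.032],
    [0.0006,0,0.032]
  ],
  "dr": [
    [0,0,0],
    [0,0,0],
    [0,0,0],
    [0,0,0],
    [0,0,0],
    [0,0,0],
    [0,0,0],
    [0,0,0]
  ]
}}

```text
time: 49.17
tool_pos: [0.5631, -0.0116, 0.0692]
tool_rot: [-3.141, -0.0, 1.742]
contact_force: [-0.3, -0.1, -0.2]
opening: 0.0168
grip_force: 30.0
```

Request:
{"op": "arm_command", "data": {
  "fingers": [1,1,1,1,1,1,1,1],
  "travel": [
    [0,0,0.002],
    [0,0,0.004],
    [0,0,0.0055],
    [0,0,0.0065],
    [0,0,0.0075],
    [0,0,0.0085],
    [0,0,0.0085],
    [0,0,0.0085]
  ],
  "dr": [
    [0,0,0],
    [0,0,0],
    [0,0,0],
    [0,0,0],
    [0,0,0],
    [0,0,0],
    [0,0,0],
    [0,0,0]
  ]
}}

```text
time: 49.83
tool_pos: [0.5641, -0.0118, 0.0647]
tool_rot: [3.139, 0.001, 1.742]
contact_force: [-7.6, 0.6, 23.2]
opening: 0.017
grip_force: 30.1
```

Request:
{"op": "arm_command", "data": {
  "fingers": [0.1,0.1,0.1,0.1,0.1,0.1,0.1,0.1],
  "travel": [
    [0,0,0],
    [0,0,0],
    [0,0,0],
    [0,0,0],
    [0,0,-0.02],
    [0,0,-0.045],
    [0,0,-0.07],
    [0,0,-0.09]
  ],
  "dr": [
    [0,0,0],
    [0,0,0],
    [0,0,0],
    [0,0,0],
    [0,0,0],
    [0,0,0],
    [0,0,0],
    [0,0,0]
  ]
}}

```text
time: 50.5
tool_pos: [0.5636, -0.0117, 0.1526]
tool_rot: [3.141, 0.0, 1.742]
contact_force: [1.6, -0.2, -0.5]
opening: 0.0413
grip_force: 0.0
```

Request:
{"op": "arm_command", "data": {
  "fingers": [0.1,0.1,0.1,0.1,0.1,0.1,0.1,0.1],
  "travel": [
    [0.015,0.03,0],
    [0.03,0.06,0],
    [0.047,0.095,0],
    [0.062,0.125,0],
    [0.0705,0.142,0],
    [0.0705,0.142,0.01],
    [0.0705,0.142,0.01],
    [0.0705,0.142,0.01]
  ],
  "dr": [
    [0,0,0],
    [0,0,0],
    [0,0,0],
    [0,0,0],
    [0,0,0],
    [0,0,0],
    [0,0,0],
    [0,0,0]
  ]
}}

```text
time: 51.17
tool_pos: [0.69, 0.0815, 0.1395]
tool_rot: [-3.138, -0.0, 1.742]
contact_force: [-0.9, 0.3, 0.2]
opening: 0.0412
grip_force: 0.0
```

```bash
python3 - <<'E'
from h import *
w=snap('wrist','w22');b=snap('side','d22')
s=observe();print(s['tool_pos'],s['tool_rot'],uv(s['tool_pos']))
for n,c in(('w',w),('d',b)):
    for o in blobs(c,.035,.06,box=(.66,.73,-.04,.11)):print(n,'stop',o[0],o[1],o[2],uv(o[1]),totool(o[1]).round(4))
    for o in blobs(c,.097,.135,box=(.52,.6,-.08,.07),mn=4):print(n,'in',o[0],o[1],o[2],o[1][2]+o[2][2]/2,uv(o[1]))
    for o in blobs(c,.062,.092,box=(.52,.6,-.08,.07),mn=4):print(n,'neck',o[0],o[1],o[2],uv(o[1]))
E
```

```text
[0.69061141 0.0811015  0.14138214] [-3.14078469e+00  1.32923554e-04  1.74081466e+00] [ 0.69433819 -0.03763056]
w stop 224 [0.6929 0.0835 0.0432] [0.016 0.016 0.013] [ 0.69700163 -0.0356566 ] [0.002  0.0027 0.0982]
w in 504 [0.5584 0.0348 0.1068] [0.016 0.015 0.018] 0.1158 [ 0.55617506 -0.06075279]
w neck 346 [0.5594 0.0367 0.0771] [0.019 0.017 0.029] [ 0.55748387 -0.05905072]
d stop 21 [0.6919 0.0806 0.0437] [0.015 0.017 0.016] [ 0.69552261 -0.03834408] [-0.0007  0.0012  0.0977]
d in 27 [ 0.5655 -0.0122  0.1077] [0.016 0.02  0.02 ] 0.1177 [ 0.55517161 -0.10827545]
d in 27 [0.5563 0.0286 0.1082] [0.015 0.018 0.022] 0.1192 [ 0.55305041 -0.06650488]
d neck 12 [ 0.5724 -0.0497  0.0806] [0.017 0.007 0.021] [ 0.55558807 -0.14640269]
d neck 28 [ 0.5642 -0.0171  0.077 ] [0.022 0.015 0.029] [ 0.55305655 -0.11288267]
d neck 32 [0.5549 0.0273 0.0756] [0.023 0.019 0.026] [ 0.55144956 -0.06754762]
```

Same procedure for the third, with an adjustment of (0.0007, 0.002).

Request:
{"op": "arm_command", "data": {
  "fingers": [0.1,0.1,0.1,0.1,0.1,0.1,0.1,0.1],
  "travel": [
    [0.0007,0.002,0.03],
    [0.0007,0.002,0.06],
    [0.0007,0.002,0.085],
    [0.0007,0.002,0.105],
    [0.0007,0.002,0.125],
    [0.0007,0.002,0.136],
    [0.0007,0.002,0.143],
    [0.0007,0.002,0.143]
  ],
  "dr": [
    [0,0,0],
    [0,0,0],
    [0,0,0],
    [0,0,0],
    [0,0,0],
    [0,0,0],
    [0,0,0],
    [0,0,0]
  ]
}}

```text
time: 51.93
tool_pos: [0.6925, 0.0825, -0.0025]
tool_rot: [-3.14, -0.0, 1.741]
contact_force: [0.3, -0.7, 0.2]
opening: 0.0415
grip_force: 0.0
```

Request:
{"op": "arm_command", "data": {
  "fingers": [1,1,1,1,1,1,1,1],
  "squeeze": 15,
  "travel": [
    [0,0,0],
    [0,0,0],
    [0,0,0],
    [0,0,0],
    [0,0,0],
    [0,0,0],
    [0,0,0],
    [0,0,0]
  ],
  "dr": [
    [0,0,0],
    [0,0,0],
    [0,0,0],
    [0,0,0],
    [0,0,0],
    [0,0,0],
    [0,0,0],
    [0,0,0]
  ]
}}

```text
time: 52.6
tool_pos: [0.6938, 0.083, -0.0006]
tool_rot: [3.14, 0.0, 1.742]
contact_force: [-1.0, -0.4, 5.8]
opening: 0.0175
grip_force: 15.0
```

Request:
{"op": "arm_command", "data": {
  "fingers": [1,1,1,1,1,1],
  "travel": [
    [0,0,-0.02],
    [0,0,-0.05],
    [0,0,-0.08],
    [0,0,-0.11],
    [0,0,-0.14],
    [0,0,-0.14]
  ],
  "dr": [
    [0,0,0],
    [0,0,0],
    [0,0,0],
    [0,0,0],
    [0,0,0],
    [0,0,0]
  ]
}}

```text
time: 53.1
tool_pos: [0.6964, 0.0831, 0.1458]
tool_rot: [3.13, 0.002, 1.742]
contact_force: [0.9, -0.4, 0.5]
opening: 0.0171
grip_force: 15.0
```

Request:
{"op": "arm_command", "data": {
  "fingers": [1,1,1,1,1,1,1,1],
  "travel": [
    [-0.02,-0.025,0],
    [-0.045,-0.055,0],
    [-0.07,-0.086,0],
    [-0.095,-0.118,0],
    [-0.1161,-0.1436,0],
    [-0.1161,-0.1436,0.02],
    [-0.1161,-0.1436,0.036],
    [-0.1161,-0.1436,0.036]
  ],
  "dr": [
    [0,0,0],
    [0,0,0],
    [0,0,0],
    [0,0,0],
    [0,0,0],
    [0,0,0],
    [0,0,0],
    [0,0,0]
  ]
}}

```text
time: 53.77
tool_pos: [0.5689, -0.056, 0.0992]
tool_rot: [-3.136, -0.002, 1.74]
contact_force: [-0.4, 0.2, -1.7]
opening: 0.0174
grip_force: 15.0
```

Request:
{"op": "arm_command", "data": {
  "fingers": [1,1,1,1],
  "travel": [
    [0,0,0],
    [0,0,0],
    [0,0,0],
    [0,0,0]
  ],
  "dr": [
    [0,0,0],
    [0,0,0],
    [0,0,0],
    [0,0,0]
  ]
}}

```text
time: 54.1
tool_pos: [0.5721, -0.0556, 0.1031]
tool_rot: [3.14, 0.001, 1.742]
contact_force: [1.3, -0.3, 0.1]
opening: 0.0172
grip_force: 15.0
```

```bash
python3 - <<'E'
from h import *
w=snap('wrist','w23')
s=observe();print(s['tool_pos'],s['tool_rot'],uv(s['tool_pos']))
for o in blobs(w,.062,.092,box=(.52,.6,-.1,.07),mn=4):print(o[0],o[1],o[2],uv(o[1]).round(4),totool(o[1]))
E
```

```text
[ 0.57197515 -0.05560829  0.10298247] [3.14041539e+00 6.01738533e-04 1.74236829e+00] [ 0.55416377 -0.15215245]
562 [ 0.5713 -0.0534  0.0767] [0.022 0.02  0.028] [ 0.5539 -0.1499] [ 0.00229113 -0.00028821  0.02628247]
39 [ 0.5608 -0.0032  0.0771] [0.015 0.009 0.029] [ 0.5521 -0.0986] [ 0.05354676 -0.00206333  0.02588247]
```

Wrist offset is +2.3 mm, the same as for the two good insertions. Inserting, with home at about 0.0655.

Request:
{"op": "arm_command", "data": {
  "fingers": [1,1,1,1,1,1,1,1],
  "squeeze": 30,
  "travel": [
    [0.0005,0,0.006],
    [0.0005,0,0.012],
    [0.0005,0,0.018],
    [0.0005,0,0.022],
    [0.0005,0,0.026],
    [0.0005,0,0.03],
    [0.0005,0,0.032],
    [0.0005,0,0.032]
  ],
  "dr": [
    [0,0,0],
    [0,0,0],
    [0,0,0],
    [0,0,0],
    [0,0,0],
    [0,0,0],
    [0,0,0],
    [0,0,0]
  ]
}}

```text
time: 54.82
tool_pos: [0.571, -0.0553, 0.0697]
tool_rot: [-3.141, -0.0, 1.742]
contact_force: [-0.2, 0.2, 0.2]
opening: 0.017
grip_force: 30.0
```

Request:
{"op": "arm_command", "data": {
  "fingers": [1,1,1,1,1,1,1,1],
  "travel": [
    [0,0,0.002],
    [0,0,0.004],
    [0,0,0.0055],
    [0,0,0.0065],
    [0,0,0.0075],
    [0,0,0.0085],
    [0,0,0.0085],
    [0,0,0.0085]
  ],
  "dr": [
    [0,0,0],
    [0,0,0],
    [0,0,0],
    [0,0,0],
    [0,0,0],
    [0,0,0],
    [0,0,0],
    [0,0,0]
  ]
}}

```text
time: 55.48
tool_pos: [0.572, -0.0556, 0.0652]
tool_rot: [3.139, 0.002, 1.742]
contact_force: [-7.5, 0.6, 22.2]
opening: 0.0167
grip_force: 30.1
```

Request:
{"op": "arm_command", "data": {
  "fingers": [0.1,0.1,0.1,0.1,0.1,0.1,0.1,0.1],
  "travel": [
    [0,0,0],
    [0,0,0],
    [0,0,0],
    [0,0,0],
    [0,0,-0.02],
    [0,0,-0.045],
    [0,0,-0.07],
    [0,0,-0.09]
  ],
  "dr": [
    [0,0,0],
    [0,0,0],
    [0,0,0],
    [0,0,0],
    [0,0,0],
    [0,0,0],
    [0,0,0],
    [0,0,0]
  ]
}}

```text
time: 56.15
tool_pos: [0.5716, -0.0554, 0.1531]
tool_rot: [3.141, 0.0, 1.742]
contact_force: [0.2, -0.3, 0.6]
opening: 0.0413
grip_force: 0.0
```

Request:
{"op": "arm_command", "data": {
  "fingers": [0.1,0.1,0.1,0.1,0.1],
  "travel": [
    [0,-0.03,-0.02],
    [0.02,-0.06,-0.03],
    [0.04,-0.068,-0.03],
    [0.06,-0.068,-0.026],
    [0.06,-0.068,-0.026]
  ],
  "dr": [
    [0,0,0],
    [0,0,0],
    [0,0,0],
    [0,0,0],
    [0,0,0]
  ]
}}

```text
time: 56.57
tool_pos: [0.4926, -0.0053, 0.1776]
tool_rot: [-3.141, -0.001, 1.743]
contact_force: [-0.1, 0.6, 0.5]
opening: 0.0415
grip_force: 0.0
```

```bash
python3 - <<'E'
from h import *
def L(f):return {k:(v if v.ndim else float(v)) for k,v in np.load(f).items()}
w=snap('wrist','w24');b=snap('side','d24')
s=observe();print(s['tool_pos'],uv(s['tool_pos']),s['contact_force'])
for n,c in(('w',w),('d',b)):
    for o in blobs(c,.097,.135,box=(.52,.6,-.09,.07),mn=4):print(n,'in',o[0],o[1],o[2],o[1][2]+o[2][2]/2,uv(o[1]))
    for o in blobs(c,.062,.1,box=(.4,.53,-.2,.12)):print(n,o[1],o[2],uv(o[1]))
for v in(-.035,-.04,-.0855):
  for nm,c in(('w17',L('w17.npz')),('now',w)):
    us,g=prof(c,.507,.547,v,n=41);print(nm,v,' '.join(f'{x:.0f}' for x in g))
cv2.imwrite('pics/m24.png',np.hstack([cv2.resize(w['color'],(400,300)),cv2.resize(b['color'][110:260,180:380],(400,300),interpolation=2)]))
E
```

```text
[ 0.49414129 -0.00759311  0.17769828] [ 0.48563832 -0.09158985] [0.81286003 0.49518979 0.65628896]
w in 310 [ 0.5643 -0.0106  0.1069] [0.016 0.016 0.018] 0.11589999999999999 [ 0.55426146 -0.10649454]
w in 319 [0.5564 0.0341 0.1073] [0.016 0.016 0.017] 0.11580000000000001 [ 0.5540851  -0.06110216]
w [ 0.4978 -0.0679  0.0756] [0.01  0.024 0.023] [ 0.47897883 -0.15163948]
w [0.4712 0.0186 0.0753] [0.031 0.035 0.019] [ 0.4674901  -0.06187413]
w [ 0.4707 -0.0725  0.0748] [0.01  0.023 0.024] [ 0.45149131 -0.15155968]
d in 27 [ 0.5704 -0.0567  0.1083] [0.017 0.017 0.02 ] 0.11829999999999999 [ 0.55242579 -0.15296013]
d in 27 [ 0.5638 -0.0133  0.1084] [0.018 0.018 0.02 ] 0.11839999999999999 [ 0.55330919 -0.10907004]
d in 28 [0.5557 0.0325 0.1086] [0.017 0.016 0.023] 0.1201 [ 0.55312298 -0.06255966]
d [ 0.497  -0.071   0.0775] [0.008 0.025 0.026] [ 0.47766285 -0.15455808]
d [0.4707 0.0148 0.0755] [0.034 0.037 0.024] [ 0.4663506  -0.06553357]
d [ 0.4698 -0.077   0.0762] [0.008 0.023 0.025] [ 0.4498385  -0.15584083]
w17 -0.035 143 142 138 128 121 125 144 172 194 206 213 217 219 219 216 202 174 1
[... 269 characters left out ...]

w17 -0.04 143 141 137 127 121 124 143 168 189 201 207 209 207 203 194 176 149 118 119 152 182 198 199 191 178 160 146 138 135 134 133 131 131 131 134 138 143 147 152 156 159
now -0.04 143 142 136 127 118 120 142 167 187 201 208 210 209 205 197 183 158 125 123 148 181 199 199 192 180 165 150 140 137 134 132 131 131 132 134 137 141 146 150 153 156
w17 -0.0855 148 146 143 137 133 136 147 163 178 186 192 196 197 195 186 171 150 128 132 152 174 187 188 181 168 153 142 137 136 137 138 140 144 148 153 160 168 174 180 187 192
now -0.0855 148 146 141 135 131 133 145 162 177 188 193 195 197 196 191 179 159 139 133 148 174 186 188 182 168 151 141 136 135 135 136 139 142 146 151 158 164 171 178 184 191
```

View pics/m24.png

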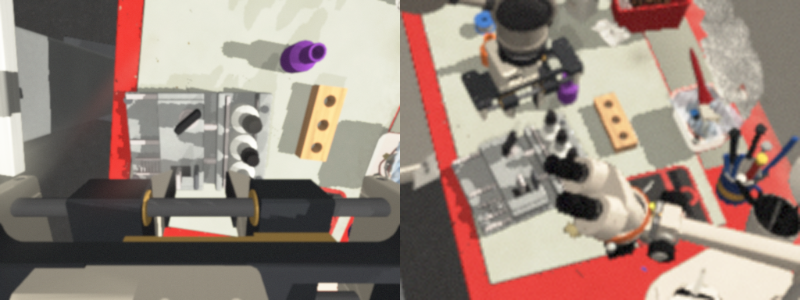

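All three stoppers are home, the rack is empty, and the pad gap is unchanged. Handing in.

```bash
python3 -c "
from cell import *
print(hand_in())"
```

```text
the job is handed in; nothing more can be done
None
```

The job is done and handed in: all three metal bottles are clamped in the vise, with the pad pressed in about 3 mm by camera estimate, and each has a stopper fully home; nothing else on the bench was moved.

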